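Load and clamp culture dishes on the shaker

ROBOT

A 6-joint arm with a two-finger parallel gripper is mounted at the origin on the work surface. World frame = base frame: x ahead of the robot, y to its left, z up, the work surface at z = 0. Lengths are in m, angles in rad, forces in N, time in s.
With the tool pointing down it reaches from about 0.375 to 0.9 m from the base axis. Payload 3.1 kg.
Tool frame: the origin (TCP) lies between the finger pads; the fingertips stand 19 mm ahead of it and the grasp point (between the pads) is the TCP; z points along the fingers, y is the line along which they close (so a half turn about z gives the same grasp; the last joint's range is limited). The gripper opens to 87 mm and grips with 3 to 60 N. Pads are 19 mm wide; open, the fingers measure 117 mm over their backs; the gripper's body (75 mm by 190 mm) begins 51 mm behind the grasp point.
Start: joints at [-1.377, 0.527, 1.433, -0, 1.181, -0.178], TCP at [0.227, -0.582, 0.242] pointing down, gripper open.
Joint ranges: [-3.08, 3.08], [-0.75, 2.2], [0.22, 2.44], [-1.43, 4.57], [0, 2.65], [-2.85, 2.85]. Speed limits (rad/s): [2.79, 2.79, 3.14, 3.14, 3.14, 3.14].

INTERFACE

Orientations are given as a unit quaternion [x, y, z, w].
In Python, from rig import telemetry, viewer, hand_in gives the robot as it stands. The module is installed in compiled form; this text tells all that it offers.
- The arm moves only by the shell command python3 -m creep 'ROWS' [FORCE]. ROWS is JSON, a list of rows, each an object with "translation": the shift along the tool's x, y, z in mm, a list of three; "roll": the turn about the tool's z in degrees; "gripper": the finger opening in mm, from 0 to 87. In form: [{"translation": [tx, ty, tz], "roll": roll, "gripper": gripper}, ...]. A call has 1 to 5 rows; each row is the pose to reach, as a shift and turn from the pose commanded when the call began, along the tool's axes at that moment; what a row does not reach only later rows make up. A row lasts 1/12 s, in which the tool goes at most 41.7 mm and 7.16 degrees, less where a joint would pass 70% of its speed; a pose out of reach is approached as far as the arm can. A call with a gripper value outside its range is refused whole. The fingers move at their own pace and stop on an object; FORCE is the grip in N (left out, the last holds). Time passes only in rows, so rows that repeat a pose let the fingers close. It gives the time, the measured TCP pose, the force, the opening and the grip force at its end, in the units of the state.
- telemetry.get_obs(): the state, without advancing time (a new reading comes with each control period).
- viewer.camera(name): name is "scene" or "top"; returns the picture (384x512x3 uint8, blue, green, red); there is no depth.
- viewer.camera_info(name): a dict with "intrinsics" (3x3 intrinsics, pixels), "rvec" (rotation vector, rad) and "tvec" (3), from world to camera coordinates, as OpenCV has them. Camera axes: x right, y down, z forward; pixel columns grow to the right and rows downward; lengths in m; the calibration is good to about 2 mm. A picture is of the moment at which its call begins. camera_info takes no time and is no camera call.
- hand_in(): hands the job in; it is judged then, once.
Trained networks look in the newest picture that a camera, given by its name, has taken for a name from the list of things; names that differ only in an ending like _2 or _b are one class to them, and where a whole thing is asked for, a point or a joint stands for the part that bears it (a point fixed in the world has none). Each returns a list of dicts, best first, with "p" (0 to 1); they miss things now and then, are a little off and sometimes report something else, mostly with a low value. They report only what shows in the picture. A call takes as long as a camera call. They do not tell look-alikes from the thing itself.
- viewer.recognise(camera, thing): "bbox" ([left, top, width, height] in pixels, round what is visible of it).
The state is a dict: "time": time; "q": joint angles; "joint_velocities": joint speeds; "joint_torque": joint torques, N m; "position": TCP position; "tool_rot": TCP orientation; "ft_force": force on the tool from outside, world axes, zero at the start; "moment": the same for the moment, N m; "grip_width": finger opening in m; "grip_force": force on a finger pad.
Only numpy, scipy, OpenCV 4.12 (cv2) and the standard library are available. Lean on these libraries where they do the work, as an engineer would, in place of code of your own. Each camera call takes 0.05 s, during which the arm holds its last target. There are 200 camera calls.

TASK

Move the lidded pot from the shaker's pad to the white tray, upright, and stack all the culture dishes from the bench squarely in one pile on the middle of the pad. Then swing the clamp arm to its stop over the pile, push the clamp down until its foot rests on the top dish, then turn the T-knob clockwise to its stop to lock it, and last press the start button. Leave everything else where it is.

Things in the scene. Friction and masses are not known exactly. Their poses are not given: they have to be found in the camera images.
- shaker: pale grey laboratory shaker, fixed on the bench: housing 240 (x) x 270 (y) x 60 mm high, flat top deck. Origin under the centre of the housing at bench level; its x points away from the robot at yaw 0. Display on the front (-x) side
- pad (a point): centre of the top of the shaker's black round rubber pad, 80 mm diameter, 4 mm thick, on the deck (64 mm above the bench); the pile of dishes stands here. It lies at (0, -65) mm in the shaker's frame
- column (a point): top centre of the fixed steel column, 22 mm diameter, at (0, 85) mm in the shaker's frame, 162 mm above the bench: the pivot axis (vertical) of the clamp arm
- swing (a joint): swing of the clamp arm about the column (rad). The aluminium arm is 150 mm from column axis to clamp rod axis, 162 to 180 mm above the bench. 0: it points along the shaker's +x (parked, away from the robot); growing turns it clockwise seen from above; at its stop, 1.571, the rod is straight above the pad. It stays where it is left (stiff, about 0.1 N m)
- post (a point): upper part of a dark steel upright grip post, 14 mm diameter, 75 mm tall, standing on the clamp arm 50 mm from the column axis; this point is 10 mm below the post's top, 244 mm above the bench. Pinch it from above to swing the arm
- clamp_slide (a joint): downward travel of the clamp rod through the end of the arm (m): 0 fully up, 0.072 fully down. Friction holds it; it takes about 5 N to push
- foot (a point): centre of the underside of the clamp's round black foot, 44 mm diameter, at the lower end of the rod (12 mm diameter); 148 mm above the bench when fully up
- lock_knob (a joint): turn of the black T-knob on top of the clamp rod (rad): 0 unlocked, growing clockwise seen from above to its stop at 1.4, locked. It goes up and down with the rod
- knob_grip (a point): centre of the T-knob's bar on the rod's axis, 132 mm above the foot's underside. The bar is 58 mm long along this frame's x, 13 mm thick along its y, 26 mm high; its top is 12 mm above this point. With the knob unlocked the bar lies along the arm
- start (a joint): travel of the shaker's start button (m): 0 released, 0.006 fully pressed; springs back, 5 N
- start_top (a point): centre of the top of the start button, a white round push button of 28 mm diameter in a grey housing on the shaker's deck at (-75, 85) mm in the shaker's frame; pressed downwards
- tray_in (a point): centre of the inner floor (5 mm above the bench) of a white shallow tray, fixed on the bench, 130 x 130 x 12 mm, walls 5 mm; x and y along its sides
- pot: squat white pot with a steel lid fixed on it, 45 mm high, 54 mm diameter (lid, the upper 15 mm: 58 mm diameter). Origin at the centre of its underside. Stands on the shaker's pad at the start
- dish0: closed flat round culture dish, clear with a straw-coloured filling, 60 mm diameter, 14 mm thick, 40 g; may be absent. Origin at its very centre, 7 mm from either face; z along its axis (either way up will do). Starts lying on the bench
- dish1: closed flat round culture dish, clear with a straw-coloured filling, 60 mm diameter, 14 mm thick, 40 g; may be absent. Origin at its very centre, 7 mm from either face; z along its axis (either way up will do). Starts lying on the bench
- dish2: closed flat round culture dish, clear with a straw-coloured filling, 60 mm diameter, 14 mm thick, 40 g; may be absent. Origin at its very centre, 7 mm from either face; z along its axis (either way up will do). Starts lying on the bench
- dish3: closed flat round culture dish, clear with a straw-coloured filling, 60 mm diameter, 14 mm thick, 40 g; may be absent. Origin at its very centre, 7 mm from either face; z along its axis (either way up will do). Starts lying on the bench
- dish4: closed flat round culture dish, clear with a straw-coloured filling, 60 mm diameter, 14 mm thick, 40 g; may be absent. Origin at its very centre, 7 mm from either face; z along its axis (either way up will do). Starts lying on the bench
- cap_a: bystander, to be left alone: red screw cap lying flat, 44 mm diameter, 18 mm high, beside the dishes. Origin at the centre of its underside
- cap_b: bystander, to be left alone: red screw cap lying flat, 40 mm diameter, 18 mm high. Origin at the centre of its underside
- reagent: bystander, to be left alone: white plastic bottle with blue cap, 68 mm diameter, 160 mm high. Origin at the centre of its underside
- beaker: bystander, to be left alone: glass beaker, 72 mm diameter, 85 mm high. Origin at the centre of its underside
- tipbox: bystander, to be left alone: white box of pipette tips, 85 x 125 x 45 mm high. Origin at the centre of its underside
- timer: bystander, to be left alone: grey bench timer, 70 x 70 x 22 mm high. Origin at the centre of its underside
Mind the look-alikes: they are no part of the job. What is meant by the pot is not brown or orange, and is the larger of those in its own colour.

How it is judged:
On the way, in this order (a step that is already met when the one before it is completed fails the run):
1. all dishes lie in one square pile on the pad (horizontal distance between each of dish0, dish1, dish2, dish3, dish4 and pad below 0.009 m and angle between the z axis of each of dish0, dish1, dish2, dish3, dish4 and the z axis of pad, either way round below 0.08 rad and linear speed of each of dish0, dish1, dish2, dish3, dish4 below 0.03 m/s), for 0.2 s.
2. the arm is at its stop over the pile and the clamp foot rests on the top dish, the knob not yet locked (value of joint swing above 1.48 rad and (distance between foot and dish0 below 0.0135 m or distance between foot and dish1 below 0.0135 m or distance between foot and dish2 below 0.0135 m or distance between foot and dish3 below 0.0135 m or distance between foot and dish4 below 0.0135 m) and value of joint lock_knob below 0.6 rad), for 0.2 s.
3. the knob is locked with the foot on the pile (value of joint swing above 1.48 rad and (distance between foot and dish0 below 0.0135 m or distance between foot and dish1 below 0.0135 m or distance between foot and dish2 below 0.0135 m or distance between foot and dish3 below 0.0135 m or distance between foot and dish4 below 0.0135 m) and value of joint lock_knob above 1.2 rad), for 0.2 s.
4. the start button is pressed with the clamp locked (all of step 3 and value of joint start above 0.004 m), for 0.05 s.
At the end, for the whole second after the job is handed in: Dishes flat in one pile, each within 9 mm of the pad axis; arm beyond 1.48 rad; foot within 13.5 mm of the top dish's centre (7 mm below its face); knob beyond 1.2 rad; start pressed and let go; pot upright on the tray floor within 45 mm of its centre; all at rest (all of step 1 and all of step 3 and value of joint start below 0.002 m and horizontal distance between pot and tray_in below 0.045 m and z of pot in the frame of tray_in below 0.006 m and angle between the z axis of pot and the z axis of tray_in, either way round below 0.1 rad and angle between pot's own z axis and vertical below 0.2 rad and linear speed of pot below 0.03 m/s); the robot touches nothing.
It fails at once if a bystander is moved by more than 40 mm (distance of any of cap_a, cap_b, reagent, beaker, tipbox, timer from where it was at the start of the episode above 0.04 m).
Of dish0, dish1, dish2, dish3, dish4 only 3 to 5 are there at a start; the rules pass over those that are not, and their reading is None.
At some moment in a run one of dish0, dish1, dish2, dish3, dish4 may be knocked a few centimetres aside while the robot is not near it.
Once in a run the grip may slacken for a moment while it holds something.
It also fails if it takes over 210 s, if anything falls off the work surface, if the arm or the gripper's body presses on something with over 40 N, if the wrist force passes 120 N, or if a joint passes its speed limit or range.

## Working session

There is one attempt and no reset: what is moved stays moved. The work goes in short steps, Python scripts to look and compute and a shell command to move; the robot and the scene stay as the last step left them, time stands still between calls to the robot, and variables do not carry over. Pictures are saved under pics/ and viewed, at most 14 in all, crops included, and the job is handed in when it is done.

```bash
ls; mkdir -p pics; cat > h.py <<'E'
import numpy as np, cv2
from rig import telemetry, viewer, hand_in
from scipy.spatial.transform import Rotation as R
def cam(n):
    i=viewer.camera_info(n); K=np.array(i["intrinsics"],float)
    Rm=cv2.Rodrigues(np.array(i["rvec"],float))[0]; return K,Rm,np.array(i["tvec"],float).ravel()
def ray(n,uv,z):
    K,Rm,t=cam(n); d=Rm.T@np.linalg.solve(K,[uv[0],uv[1],1]); c=-Rm.T@t
    return c+d*(z-c[2])/d[2]
def proj(n,P):
    K,Rm,t=cam(n); p=K@(Rm@np.array(P,float)+t); return p[:2]/p[2]
def delta(P,yaw=None):
    o=telemetry.get_obs(); r=R.from_quat(o["tool_rot"])
    d=r.inv().apply(np.array(P)-o["position"])*1000
    return d.round(1), r.as_matrix().round(3).tolist()
E
python3 - <<'E'
from h import *
for n in("scene","top"):
    im=viewer.camera(n); cv2.imwrite(f"pics/{n}0.png",cv2.resize(im,(800,600),interpolation=cv2.INTER_CUBIC))
    K,Rm,t=cam(n); print(n,K.round(1).tolist(),(-Rm.T@t).round(3))
for n in("top","scene"):
  for th in("dish0","pot","cap_a","shaker","tray_in","post","knob_grip","start_top"):
    print(n,th,[(np.round(d["bbox"]).tolist(),round(d["p"],2)) for d in viewer.recognise(n,th)][:7])
o=telemetry.get_obs();print(o["position"],R.from_quat(o["tool_rot"]).as_matrix().round(3).tolist(),o["time"])
E
```

```text
pics
scene [[430.8, 0.0, 253.6], [0.0, 430.8, 192.2], [0.0, 0.0, 1.0]] [ 1.208 -0.637  1.078]
top [[423.8, 0.0, 251.5], [0.0, 423.8, 185.6], [0.0, 0.0, 1.0]] [0.413 0.044 1.725]
top dish0 [([311.0, 208.0, 17.0, 12.0], 0.74), ([331.0, 188.0, 10.0, 14.0], 0.64), ([351.0, 206.0, 15.0, 18.0], 0.48), ([263.0, 176.0, 15.0, 19.0], 0.27)]
top pot [([264.0, 174.0, 15.0, 20.0], 0.72), ([293.0, 165.0, 16.0, 13.0], 0.54), ([295.0, 194.0, 8.0, 8.0], 0.51), ([221.0, 134.0, 6.0, 10.0], 0.23), ([218.0, 133.0, 65.0, 84.0], 0.19)]
top cap_a [([346.0, 236.0, 8.0, 10.0], 0.54), ([220.0, 129.0, 9.0, 16.0], 0.5)]
top shaker [([213.0, 130.0, 71.0, 86.0], 0.83)]
top tray_in [([168.0, 184.0, 32.0, 32.0], 0.92)]
top post [([221.0, 129.0, 9.0, 64.0], 0.7)]
top knob_grip [([223.0, 134.0, 4.0, 9.0], 0.51)]
top start_top [([227.0, 206.0, 5.0, 0.0], 0.6), ([222.0, 131.0, 6.0, 17.0], 0.56)]
scene dish0 [([118.0, 295.0, 22.0, 21.0], 0.69), ([160.0, 267.0, 23.0, 18.0], 0.56), ([158.0, 291.0, 18.0, 17.0], 0.52)]
scene pot [([277.0, 292.0, 14.0, 16.0], 0.62), ([219.0, 273.0, 17.0, 22.0], 0.61), ([237.0, 226.0, 18.0, 24.0], 0.54), ([202.0, 264.0, 12.0, 11.0], 0.54), ([245.0, 291.0, 25.0, 47.0], 0.41)]
scene cap_a [([120.0, 323.0, 14.0, 18.0], 0.72), ([111.0, 271.0, 19.0, 18.0], 0.64)]
scene shaker [([207.0, 179.0, 122.0, 105.0], 0.93)]
scene tray_in [([281.0, 180.0, 35.0, 29.0], 0.67), ([260.0, 200.0, 6.0, 8.0], 0.24)]
scene post [([273.0, 182.0, 52.0, 45.0], 0.59), ([206.0, 179.0, 121.0, 106.0], 0.49)]
scene knob_grip [([206.0, 177.0, 119.0, 108.0], 0.73), ([272.0, 180.0, 55.0, 44.0], 0.62), ([319.0, 190.0, 46.0, 36.0], 0.3)]
scene start_top [([253.0, 196.0, 10.0, 12.0], 0.62), ([120.0, 323.0, 15.0, 17.0], 0.31)]
[ 0.22705563 -0.58229109  0.24158602] [[0.932, 0.363, 0.0], [0.363, -0.932, -0.0], [-0.0, 0.0, -1.0]] 0.9
```

```bash
python3 - <<'E'
import cv2
a=cv2.imread("pics/top0.png"); 
import numpy as np
from rig import viewer
im=viewer.camera("top"); c=im[115:265,160:375]; cv2.imwrite("pics/topc.png",cv2.resize(c,None,fx=3.7,fy=3.7,interpolation=cv2.INTER_CUBIC))
im=viewer.camera("scene"); c=im[165:365,90:350]; cv2.imwrite("pics/scc.png",cv2.resize(c,None,fx=3,fy=3,interpolation=cv2.INTER_CUBIC))
E
```

```text
(no output)
```

View pics/topc.png

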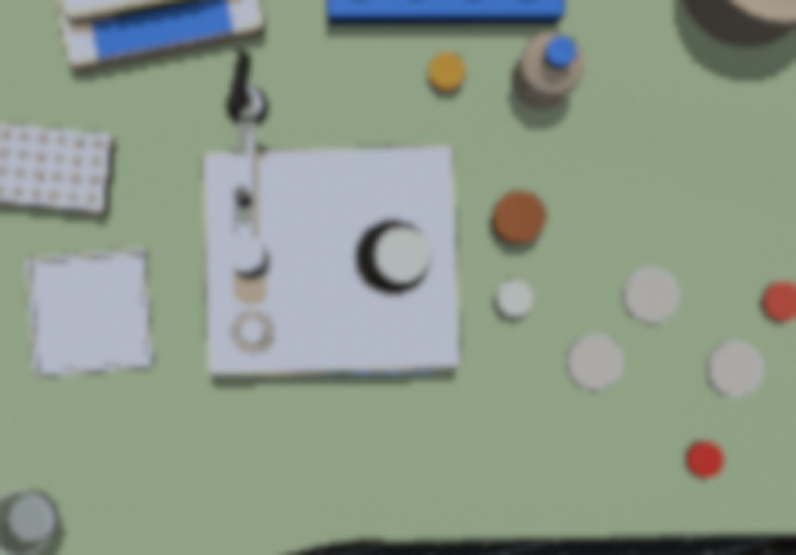

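View pics/scc.png

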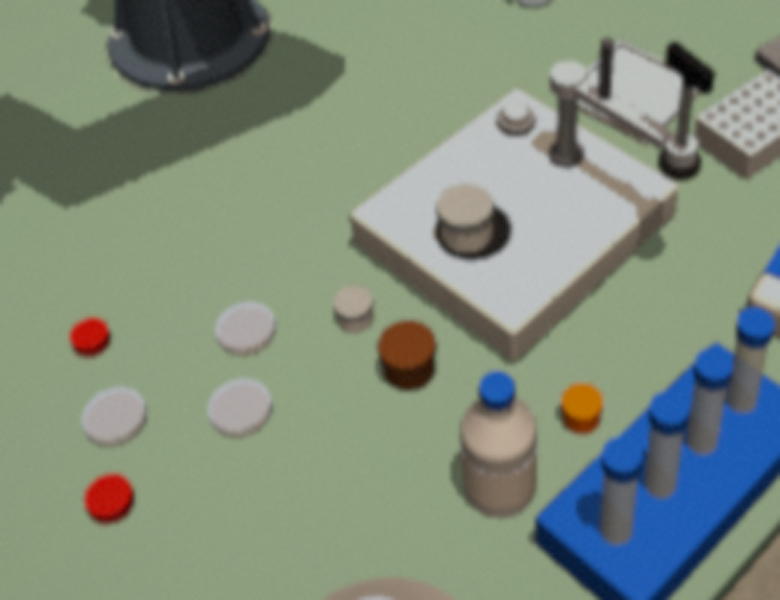

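Top crop (×3.7, offset 160,115): the three dishes are at (652,295), (596,361) and (736,368). The pot on the pad is at (402,254), the tray at (90,313), and the arm is parked upward. The scene crop agrees. The small white and brown pots are look-alikes. Next I'll measure precisely.

```bash
cat >> h.py <<'E'
def blob(n,seed,z,im=None,r=14):
    # centroid of the not-green blob around a seed (world xyz) -> world at height z
    im=viewer.camera(n) if im is None else im
    lab=cv2.cvtColor(im,cv2.COLOR_BGR2LAB).astype(int); m=(lab[...,1]>124).astype(np.uint8)
    u,v=np.round(proj(n,seed)).astype(int)
    w=np.zeros_like(m); cv2.circle(w,(int(u),int(v)),r,1,-1); m&=w
    k,l,s,c=cv2.connectedComponentsWithStats(m)
    i=1+np.argmax(s[1:,4]); return ray(n,c[i],z)[:2].round(4), int(s[i,4])
def dishes(n="top"):
    im=viewer.camera(n); return im
E
python3 - <<'E'
from h import *
cr=lambda p:(p[0]/3.7+160-.365,p[1]/3.7+115-.365)
sc=lambda p:(p[0]/3+90-.33,p[1]/3+165-.33)
im=viewer.camera("top"); ims=viewer.camera("scene")
for p in[(652,295),(596,361),(736,368)]:
    P=ray("top",cr(p),.014); print("dish",P.round(4),blob("top",P,.014,im,12),blob("scene",P-[0,0,.007],.007,ims,18))
for p in[(704,460),(780,301)]: print("cap",ray("top",cr(p),.018).round(4))
c=np.array([ray("top",cr(p),.06) for p in[(205,152),(450,147),(458,367),(212,373)]]); print("shaker corners",c.round(4),c.mean(0))
# fit shaker pose from rectangle: corners order (+x,+y),(+x,-y),(-x,-y),(-x,+y)
L=np.array([[.12,.135],[.12,-.135],[-.12,-.135],[-.12,.135]]);a=c[:,:2]-c[:,:2].mean(0)
th=np.arctan2((L[:,0]*a[:,1]-L[:,1]*a[:,0]).sum(),(L*a).sum()); o=c[:,:2].mean(0)
W=lambda x,y:o+np.array([[np.cos(th),-np.sin(th)],[np.sin(th),np.cos(th)]])@[x,y]
print("yaw",np.degrees(th)); 
for k,p in dict(pad=(0,-.065),col=(0,.085),post=(.05,.085),rod=(.15,.085),start=(-.075,.085)).items(): print(k,W(*p).round(4))
print("pot top",ray("top",cr((402,254)),.109).round(4),"scene",ray("scene",sc((465,205)),.109).round(4))
print("start px",ray("top",cr((252,331)),.08).round(4),"scene",ray("scene",sc((516,108)),.08).round(4))
print("col scene",ray("scene",sc((569,74)),.18).round(4))
print("post top scene",ray("scene",sc((606,43)),.254).round(4),"knob",ray("scene",sc((689,60)),.292).round(4))
t=[ray("top",cr(p),.012) for p in[(27,261),(143,251),(153,365),(38,375)]]; print("tray",np.round(t,3).tolist(),np.mean(t,0))
print(telemetry.get_obs()["q"])
E
```

```text
dish [ 0.5072 -0.3039  0.014 ] (array([ 0.5073, -0.3019]), 156) (array([ 0.509 , -0.3059]), 296)
dish [ 0.4355 -0.2414  0.014 ] (array([ 0.4349, -0.2395]), 160) (array([ 0.4363, -0.2433]), 259)
dish [ 0.4272 -0.3939  0.014 ] (array([ 0.4261, -0.3922]), 160) (array([ 0.4282, -0.396 ]), 307)
cap [ 0.328  -0.3558  0.018 ]
cap [ 0.4999 -0.4427  0.018 ]
shaker corners [[ 0.66    0.1812  0.06  ]
 [ 0.6644 -0.0811  0.06  ]
 [ 0.4292 -0.0873  0.06  ]
 [ 0.424   0.1733  0.06  ]] [0.54439954 0.04654638 0.06      ]
yaw 1.3408670429080212
pad [ 0.5459 -0.0184]
col [0.5424 0.1315]
post [0.5924 0.1327]
rod [0.6924 0.135 ]
start [0.4674 0.1298]
pot top [ 0.5456 -0.0267  0.109 ] scene [ 0.5487 -0.0307  0.109 ]
start px [0.4676 0.1299 0.08  ] scene [0.4656 0.1316 0.08  ]
col scene [0.5447 0.1303 0.18  ]
post top scene [0.5953 0.1263 0.254 ] knob [0.6955 0.1247 0.292 ]
tray [[0.548, 0.38, 0.012], [0.558, 0.253, 0.012], [0.433, 0.241, 0.012], [0.423, 0.366, 0.012]] [0.49047645 0.31014436 0.012     ]
[-1.37749688e+00  5.27466371e-01  1.43273110e+00 -1.91076743e-05
  1.18136634e+00 -1.78487059e-01]
```

```bash
python3 -m creep '[{"translation":[0,0,0],"roll":-7,"gripper":87},{"translation":[0,0,0],"roll":-14,"gripper":87},{"translation":[0,0,0],"roll":-21,"gripper":87},{"translation":[0,0,0],"roll":-28,"gripper":87},{"translation":[0,0,0],"roll":-35,"gripper":87}]' 20; python3 -m creep '[{"translation":[0,0,0],"roll":-7,"gripper":87},{"translation":[0,0,0],"roll":-14,"gripper":87},{"translation":[0,0,0],"roll":-21,"gripper":87},{"translation":[0,0,0],"roll":-28,"gripper":87},{"translation":[0,0,0],"roll":-33.7,"gripper":87}]'
```

```text
time: 1.52
position: [0.2271, -0.5823, 0.2415]
tool_rot: [0.88, 0.474, 0.0, -0.0]
ft_force: [-0.3, 0.4, -0.6]
grip_width: 0.0871
grip_force: 0.0
time: 1.93
position: [0.2271, -0.5822, 0.2416]
tool_rot: [0.705, 0.709, 0.0, -0.0]
ft_force: [0.5, -0.1, 0.3]
grip_width: 0.0869
grip_force: 0.0
```

```bash
python3 -m creep '[{"translation":[180,104,0],"roll":0,"gripper":87},{"translation":[180,104,0],"roll":0,"gripper":87},{"translation":[180,104,0],"roll":0,"gripper":87},{"translation":[180,104,0],"roll":0,"gripper":87},{"translation":[180,104,0],"roll":0,"gripper":87}]'; python3 -m creep '[{"translation":[180,104,0],"roll":0,"gripper":87},{"translation":[180,104,0],"roll":0,"gripper":87},{"translation":[180,104,0],"roll":0,"gripper":87},{"translation":[180,104,0],"roll":0,"gripper":87},{"translation":[180,104,0],"roll":0,"gripper":87}]';python3 -m creep '[{"translation":[194,112,0],"roll":0,"gripper":87},{"translation":[194,112,0],"roll":0,"gripper":87},{"translation":[194,112,0],"roll":0,"gripper":87},{"translation":[194,112,0],"roll":0,"gripper":87},{"translation":[194,112,0],"roll":0,"gripper":87}]';python3 -m creep '[{"translation":[0,0,20],"roll":0,"gripper":87},{"translation":[0,0,20],"roll":0,"gripper":87}]'
python3 -c "
from h import *
print(delta([.547,-.0285,.101]))"
```

```text
time: 2.35
position: [0.3316, -0.4006, 0.2417]
tool_rot: [0.707, 0.707, 0.0, 0.0]
ft_force: [1.3, -0.3, 0.5]
grip_width: 0.0867
grip_force: 0.0
time: 2.77
position: [0.4358, -0.2205, 0.2418]
tool_rot: [0.707, 0.707, 0.0, 0.0]
ft_force: [-0.0, 0.8, -0.4]
grip_width: 0.0868
grip_force: 0.0
time: 3.18
position: [0.54, -0.0398, 0.2418]
tool_rot: [0.707, 0.707, 0.0, 0.0]
ft_force: [-0.4, -1.1, -0.9]
grip_width: 0.0868
grip_force: 0.0
time: 3.35
position: [0.5384, -0.039, 0.2194]
tool_rot: [0.705, 0.709, -0.001, -0.002]
ft_force: [-1.2, -0.6, -0.4]
grip_width: 0.0868
grip_force: 0.0
(array([ 10.4,   9.2, 118.4]), [[-0.005, 1.0, -0.004], [1.0, 0.005, 0.001], [0.001, -0.004, -1.0]])
```

```bash
python3 -m creep '[{"translation":[13,8,0],"roll":0,"gripper":87},{"translation":[13,8,40],"roll":0,"gripper":87},{"translation":[13,8,60],"roll":0,"gripper":87},{"translation":[13,8,60],"roll":0,"gripper":87}]'; python3 -c "
from h import *
print(delta([.547,-.0285,.101]))
cv2.imwrite('pics/p1.png',cv2.resize(viewer.camera('scene')[165:315,180:380],(800,600),interpolation=cv2.INTER_CUBIC))"
```

```text
time: 3.68
position: [0.5437, -0.0291, 0.1581]
tool_rot: [0.708, 0.707, -0.003, -0.004]
ft_force: [-1.5, -0.6, 0.1]
grip_width: 0.0873
grip_force: 0.0
(array([ 0.5,  3.8, 57.1]), [[0.001, 1.0, -0.009], [1.0, -0.001, 0.002], [0.002, -0.009, -1.0]])
```

View pics/p1.png

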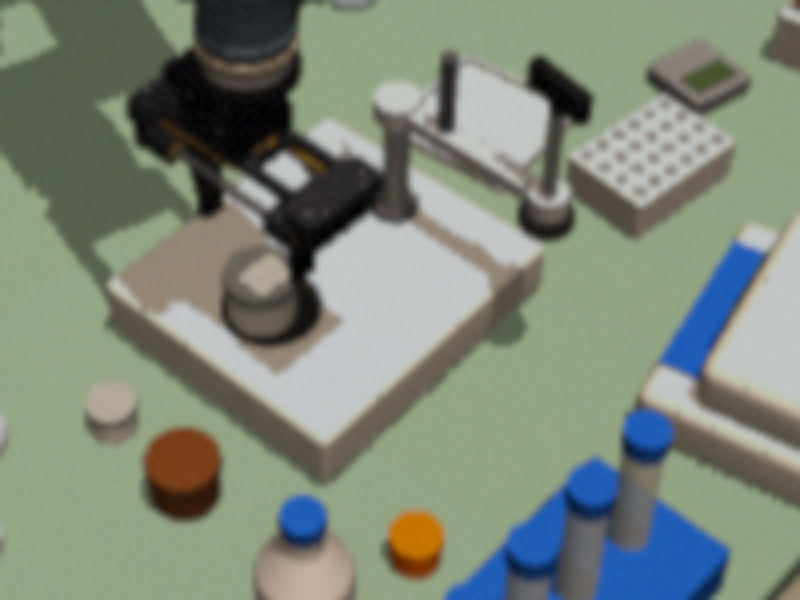

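The fingers straddle the pot's lid (around 265,290 in the crop) and nothing is blocked, so I'll go down and grip.

```bash
python3 -m creep '[{"translation":[0,3,35],"roll":0,"gripper":87},{"translation":[0,3,57],"roll":0,"gripper":87},{"translation":[0,3,57],"roll":0,"gripper":50},{"translation":[0,3,57],"roll":0,"gripper":50},{"translation":[0,3,57],"roll":0,"gripper":50}]' 30;  python3 -m creep '[{"translation":[0,0,0],"roll":0,"gripper":50},{"translation":[0,0,0],"roll":0,"gripper":50},{"translation":[0,0,0],"roll":0,"gripper":50},{"translation":[0,0,0],"roll":0,"gripper":50},{"translation":[0,0,0],"roll":0,"gripper":50}]'
```

```text
time: 4.15
position: [0.5515, -0.0297, 0.1065]
tool_rot: [0.707, 0.707, 0.001, 0.001]
ft_force: [0.0, 0.7, 0.4]
grip_width: 0.0739
grip_force: 0.0
time: 4.57
position: [0.5502, -0.0289, 0.106]
tool_rot: [0.707, 0.707, 0.0, 0.0]
ft_force: [-2.3, -1.3, 6.3]
grip_width: 0.0576
grip_force: 30.0
```

```bash
python3 -m creep '[{"translation":[0,0,-35],"roll":0,"gripper":50},{"translation":[0,0,-75],"roll":0,"gripper":50},{"translation":[0,0,-115],"roll":0,"gripper":50},{"translation":[0,-20,-150],"roll":0,"gripper":50},{"translation":[0,-50,-178],"roll":0,"gripper":50}]'; python3 -m creep '[{"translation":[30,-10,0],"roll":0,"gripper":50},{"translation":[70,-10,0],"roll":0,"gripper":50},{"translation":[110,-10,0],"roll":0,"gripper":50},{"translation":[150,-10,0],"roll":0,"gripper":50},{"translation":[190,-10,0],"roll":0,"gripper":50}]';  python3 -m creep '[{"translation":[40,0,0],"roll":0,"gripper":50},{"translation":[80,0,0],"roll":0,"gripper":50},{"translation":[115,0,0],"roll":0,"gripper":50},{"translation":[140,0,0],"roll":0,"gripper":50},{"translation":[149,0,0],"roll":0,"gripper":50}]'; python3 -m creep '[{"translation":[0,0,35],"roll":0,"gripper":50},{"translation":[0,0,75],"roll":0,"gripper":50},{"translation":[0,0,115],"roll":0,"gripper":50},{"translation":[0,0,150],"roll":0,"gripper":50},{"translation":[0,0,180],"roll":0,"gripper":50}]'
```

```text
time: 4.98
position: [0.5034, -0.0296, 0.2861]
tool_rot: [0.707, 0.707, 0.002, 0.004]
ft_force: [0.2, -0.8, -0.8]
grip_width: 0.0574
grip_force: 30.0
time: 5.4
position: [0.4899, 0.1629, 0.2833]
tool_rot: [0.707, 0.707, 0.001, 0.001]
ft_force: [1.2, -0.3, -0.9]
grip_width: 0.0569
grip_force: 30.0
time: 5.82
position: [0.4897, 0.3141, 0.2828]
tool_rot: [0.706, 0.708, 0.001, -0.0]
ft_force: [0.4, -0.0, -1.6]
grip_width: 0.0573
grip_force: 30.0
time: 6.23
position: [0.4894, 0.3092, 0.1005]
tool_rot: [0.707, 0.707, -0.001, -0.0]
ft_force: [0.3, 0.3, -2.4]
grip_width: 0.0572
grip_force: 30.0
```

```bash
python3 -m creep '[{"translation":[0,0,25],"roll":0,"gripper":50},{"translation":[0,0,45],"roll":0,"gripper":50},{"translation":[0,0,54],"roll":0,"gripper":50},{"translation":[0,0,54],"roll":0,"gripper":50},{"translation":[0,0,54],"roll":0,"gripper":50}]'; python3 -c "
from h import *
cv2.imwrite('pics/p2.png',cv2.resize(viewer.camera('scene')[130:280,200:400],(800,600),interpolation=cv2.INTER_CUBIC))"
```

```text
time: 6.65
position: [0.4908, 0.3099, 0.0488]
tool_rot: [0.707, 0.707, 0.0, 0.0]
ft_force: [0.7, 0.7, -0.8]
grip_width: 0.0573
grip_force: 30.0
```

View pics/p2.png

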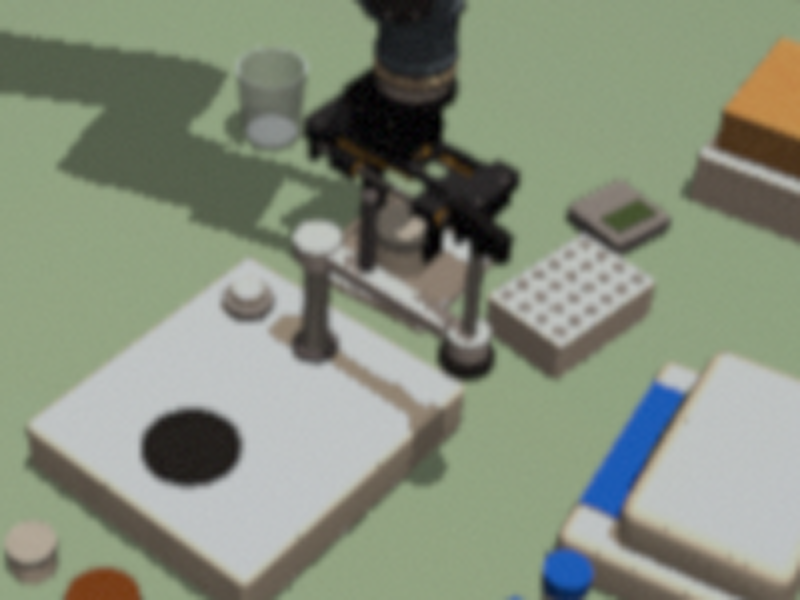

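The pot is held just above the tray floor (pot at about 400,240) and the pad is bare (ellipse centre about 191,447). I'll lower it until it touches, release, and rise.

```bash
python3 -m creep '[{"translation":[0,0,2],"roll":0,"gripper":50},{"translation":[0,0,2],"roll":0,"gripper":50},{"translation":[0,0,2],"roll":0,"gripper":87},{"translation":[0,0,2],"roll":0,"gripper":87},{"translation":[0,0,2],"roll":0,"gripper":87}]';python3 -m creep '[{"translation":[0,0,0],"roll":0,"gripper":87},{"translation":[0,0,-40],"roll":0,"gripper":87},{"translation":[0,0,-80],"roll":0,"gripper":87},{"translation":[0,0,-120],"roll":0,"gripper":87},{"translation":[0,0,-160],"roll":0,"gripper":87}]'; python3 -m creep '[{"translation":[0,0,-40],"roll":0,"gripper":87},{"translation":[-40,-10,-70],"roll":0,"gripper":87},{"translation":[-80,-20,-75],"roll":0,"gripper":87},{"translation":[-120,-30,-75],"roll":0,"gripper":87},{"translation":[-160,-30,-75],"roll":0,"gripper":87}]'
python3 - <<'E'
from h import *
im=viewer.camera("top"); ims=viewer.camera("scene")
for n,i in(("top",im),("scene",ims)):
    for z,P in((.064,(.546,-.0184,.064)),):
        g=i.max(2); m=(g<70).astype(np.uint8); u,v=np.round(proj(n,P)).astype(int)
        w=np.zeros_like(m); cv2.circle(w,(int(u),int(v)),18,1,-1); m&=w
        k,l,s,c=cv2.connectedComponentsWithStats(m); j=1+np.argmax(s[1:,4]); print("pad",n,ray(n,c[j],z)[:2].round(4),s[j].tolist())
for P in((.508,-.304,.014),(.4355,-.2415,.014),(.427,-.394,.014)):
    print(P,blob("top",P,.014,im,14),blob("scene",np.array(P)-[0,0,.007],.007,ims,20))
print([ (d["bbox"],round(d["p"],2)) for d in viewer.recognise("top","dish0")])
cv2.imwrite('pics/p3.png',cv2.resize(im[115:265,160:375],(800,558),interpolation=cv2.INTER_CUBIC))
o=telemetry.get_obs();print(o["position"])
E
```

```text
time: 7.12
position: [0.4905, 0.3103, 0.047]
tool_rot: [0.707, 0.707, 0.0, 0.0]
ft_force: [-0.3, -0.8, 0.2]
grip_width: 0.0702
grip_force: 0.0
time: 7.53
position: [0.4898, 0.31, 0.2079]
tool_rot: [0.707, 0.707, -0.001, -0.0]
ft_force: [0.1, 0.4, 0.2]
grip_width: 0.0862
grip_force: 0.0
time: 7.95
position: [0.4586, 0.1552, 0.2829]
tool_rot: [0.706, 0.708, 0.001, 0.0]
ft_force: [0.1, -0.7, -1.0]
grip_width: 0.0873
grip_force: 0.0
pad top [ 0.5458 -0.0177] [257, 176, 18, 18, 257]
pad scene [ 0.5497 -0.0223] [236, 233, 24, 18, 338]
(0.508, -0.304, 0.014) (array([ 0.5074, -0.3022]), 161) (array([ 0.5093, -0.3061]), 299)
(0.4355, -0.2415, 0.014) (array([ 0.4349, -0.2395]), 160) (array([ 0.4364, -0.243 ]), 263)
(0.427, -0.394, 0.014) (array([ 0.4261, -0.3922]), 160) (array([ 0.4283, -0.3961]), 305)
[([348.0, 206.8, 14.2, 17.1], 0.62), ([311.0, 206.8, 16.0, 10.4], 0.6), ([329.1, 187.9, 11.7, 15.2], 0.51)]
[0.46029849 0.15357875 0.28202084]
```

View pics/p3.png

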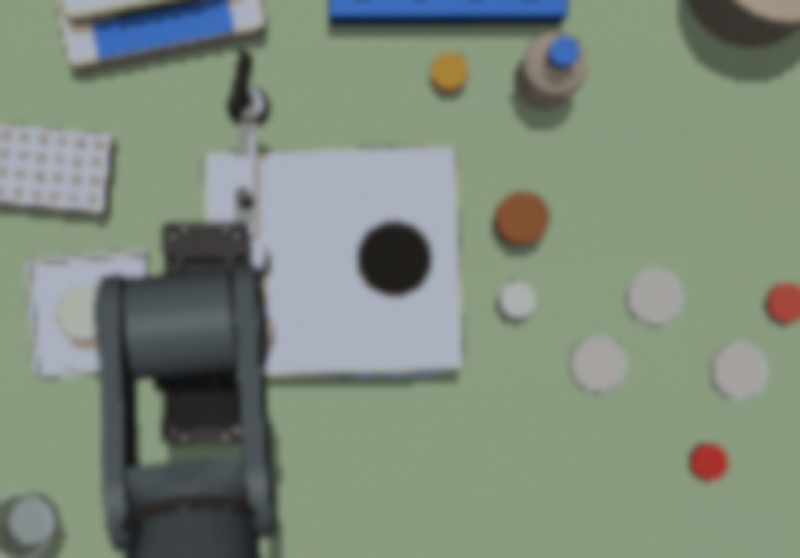

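Pot is on the tray (about 83,315) and the pad is clear (395,258). The dishes haven't moved. Next is the nearest dish (599,363).

```bash
python3 -m creep '[{"translation":[-40,-2,0],"roll":0,"gripper":87},{"translation":[-80,-5,0],"roll":0,"gripper":87},{"translation":[-120,-7,0],"roll":0,"gripper":87},{"translation":[-160,-10,0],"roll":0,"gripper":87},{"translation":[-200,-12,0],"roll":0,"gripper":87}]'; python3 -m creep '[{"translation":[-37,-2,15],"roll":0,"gripper":87},{"translation":[-73,-5,35],"roll":0,"gripper":87},{"translation":[-109,-7,55],"roll":0,"gripper":87},{"translation":[-145,-10,75],"roll":0,"gripper":87},{"translation":[-181,-13,95],"roll":0,"gripper":87}]';  python3 -m creep '[{"translation":[-14,0,35],"roll":0,"gripper":87},{"translation":[-14,0,75],"roll":0,"gripper":87},{"translation":[-14,0,105],"roll":0,"gripper":87},{"translation":[-14,0,105],"roll":0,"gripper":87}]'
python3 -c "
from h import *
print(delta([.4356,-.2413,.0215]))
P=(.4356,-.2413,.014)
print(blob('scene',np.array(P)-[0,0,.007],.007,None,20))"
```

```text
time: 8.52
position: [0.4486, -0.0444, 0.2816]
tool_rot: [0.706, 0.708, 0.0, 0.0]
ft_force: [1.1, 0.6, 0.5]
grip_width: 0.0867
grip_force: 0.0
time: 8.93
position: [0.4363, -0.226, 0.1856]
tool_rot: [0.707, 0.708, 0.0, 0.0]
ft_force: [0.9, 0.9, 0.5]
grip_width: 0.0871
grip_force: 0.0
time: 9.27
position: [0.4333, -0.2364, 0.0762]
tool_rot: [0.707, 0.707, -0.0, -0.006]
ft_force: [-0.7, 0.0, -0.3]
grip_width: 0.0869
grip_force: 0.0
(array([-5.3,  2.8, 54.6]), [[0.0, 1.0, -0.009], [1.0, -0.0, 0.008], [0.008, -0.009, -1.0]])
(array([ 0.423 , -0.2263]), 488)
```

```bash
python3 -m creep '[{"translation":[-2,2,30],"roll":0,"gripper":87},{"translation":[-2,2,40],"roll":0,"gripper":87},{"translation":[-2,2,40],"roll":0,"gripper":87},{"translation":[-2,2,40],"roll":0,"gripper":87}]'
python3 -c "
from h import *
print(delta([.4356,-.2413,.0215]))"
```

```text
time: 9.65
position: [0.4381, -0.2408, 0.0427]
tool_rot: [0.707, 0.707, 0.0, 0.0]
ft_force: [0.2, 0.8, 0.1]
grip_width: 0.0869
grip_force: 0.0
(array([-0.5, -2.5, 21.2]), [[-0.001, 1.0, 0.001], [1.0, 0.001, -0.001], [-0.001, 0.001, -1.0]])
```

```bash
python3 -m creep '[{"translation":[0,-2,20],"roll":0,"gripper":87},{"translation":[0,-2,20],"roll":0,"gripper":50},{"translation":[0,-2,20],"roll":0,"gripper":50},{"translation":[0,-2,20],"roll":0,"gripper":50},{"translation":[0,-2,20],"roll":0,"gripper":50}]' 25; python3 -m creep '[{"translation":[0,0,0],"roll":0,"gripper":50},{"translation":[0,0,0],"roll":0,"gripper":50},{"translation":[0,0,0],"roll":0,"gripper":50},{"translation":[0,0,0],"roll":0,"gripper":50}]'
```

```text
time: 10.07
position: [0.4361, -0.2415, 0.0228]
tool_rot: [0.707, 0.707, 0.0, 0.001]
ft_force: [-0.0, 0.8, 0.4]
grip_width: 0.0676
grip_force: 0.0
time: 10.4
position: [0.4359, -0.2414, 0.0224]
tool_rot: [0.707, 0.707, 0.0, 0.001]
ft_force: [-0.2, 0.7, 5.9]
grip_width: 0.0592
grip_force: 25.0
```

```bash
python3 -m creep '[{"translation":[0,0,-40],"roll":0,"gripper":50},{"translation":[0,0,-80],"roll":0,"gripper":50},{"translation":[20,10,-105],"roll":0,"gripper":50},{"translation":[50,25,-110],"roll":0,"gripper":50},{"translation":[84,42,-110],"roll":0,"gripper":50}]'; python3 -m creep '[{"translation":[34,17,0],"roll":0,"gripper":50},{"translation":[68,34,0],"roll":0,"gripper":50},{"translation":[102,52,0],"roll":0,"gripper":50},{"translation":[130,66,0],"roll":0,"gripper":50},{"translation":[138,70,0],"roll":0,"gripper":50}]'; python3 -m creep '[{"translation":[0,0,25],"roll":0,"gripper":50},{"translation":[0,0,25],"roll":0,"gripper":50},{"translation":[0,0,25],"roll":0,"gripper":50}]'
python3 -c "
from h import *
o=telemetry.get_obs();p=o['position'];print(p,o['grip_width'],delta([.5475,-.020,.088]))
for n in ('top','scene'): cv2.imwrite('pics/%s4.png'%n,viewer.camera(n))
i=cv2.imread('pics/scene4.png')[200:290,190:310];cv2.imwrite('pics/p4.png',cv2.resize(i,(800,600),interpolation=cv2.INTER_CUBIC))
"
```

```text
time: 10.82
position: [0.4791, -0.1582, 0.1341]
tool_rot: [0.708, 0.706, 0.001, 0.003]
ft_force: [1.0, 0.2, -0.1]
grip_width: 0.059
grip_force: 25.0
time: 11.23
position: [0.549, -0.0151, 0.1318]
tool_rot: [0.706, 0.708, 0.001, 0.0]
ft_force: [0.1, -0.8, -0.7]
grip_width: 0.0595
grip_force: 25.0
time: 11.48
position: [0.5458, -0.019, 0.1056]
tool_rot: [0.707, 0.707, -0.001, -0.002]
ft_force: [-0.8, 1.0, 0.3]
grip_width: 0.0593
grip_force: 25.0
[ 0.54575882 -0.01903834  0.10557491] 0.05928785437958087 (array([-1. ,  1.8, 17.6]), [[-0.0, 1.0, -0.004], [1.0, 0.0, 0.001], [0.001, -0.004, -1.0]])
```

View pics/p4.png

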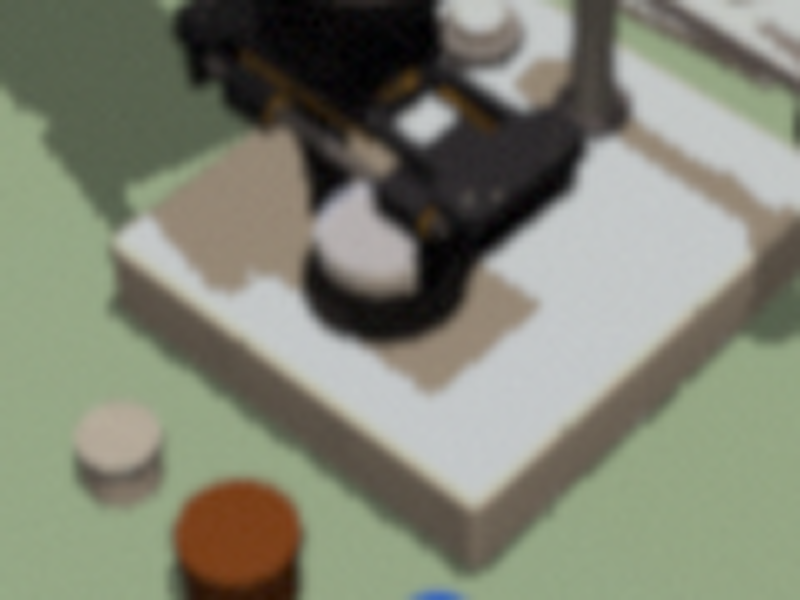

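The dish (365,240) is held level above the pad. I'll lower it, release it and check the centring.

```bash
python3 -m creep '[{"translation":[-1,1,15],"roll":0,"gripper":50},{"translation":[-1,1,19],"roll":0,"gripper":50},{"translation":[-1,1,19],"roll":0,"gripper":50},{"translation":[-1,1,19],"roll":0,"gripper":50}]'; python3 -m creep '[{"translation":[0,0,0],"roll":0,"gripper":87},{"translation":[0,0,0],"roll":0,"gripper":87},{"translation":[0,0,0],"roll":0,"gripper":87},{"translation":[0,0,0],"roll":0,"gripper":87},{"translation":[0,0,0],"roll":0,"gripper":87}]'; python3 -m creep '[{"translation":[0,0,-40],"roll":0,"gripper":87},{"translation":[0,0,-75],"roll":0,"gripper":87},{"translation":[-40,-18,-75],"roll":0,"gripper":87},{"translation":[-75,-18,-75],"roll":0,"gripper":87},{"translation":[-110,-19,-75],"roll":0,"gripper":87}]'
cat >> h.py <<'E'
def shk(n,im,P,z,r=14,dark=False):
    # blob on the deck: pinkish dish or (dark) pad, by saturation/brightness contrast; returns world
    u,v=np.round(proj(n,P)).astype(int); s=8
    c=cv2.resize(im[v-20:v+20,u-24:u+24],None,fx=s,fy=s,interpolation=cv2.INTER_CUBIC)
    return c,(u-24,v-20,s)
E
python3 -c "
from h import *
a=[]
for n in ('top','scene'):
    im=viewer.camera(n); c,o=shk(n,im,(.5475,-.02,.07),.07); a.append(c); print(n,o)
cv2.imwrite('pics/p5.png',np.hstack(a)); print(telemetry.get_obs()['position'])"
```

```text
time: 11.92
position: [0.5483, -0.0206, 0.0879]
tool_rot: [0.707, 0.707, -0.0, -0.0]
ft_force: [0.2, -0.1, 0.1]
grip_width: 0.0591
grip_force: 25.0
time: 12.33
position: [0.5486, -0.0201, 0.0878]
tool_rot: [0.707, 0.707, 0.0, 0.0]
ft_force: [-0.1, 0.3, -1.1]
grip_width: 0.0829
grip_force: 0.0
time: 12.75
position: [0.5291, -0.1306, 0.1636]
tool_rot: [0.706, 0.708, 0.0, 0.001]
ft_force: [0.0, 0.0, -1.0]
grip_width: 0.0868
grip_force: 0.0
top (np.int64(242), np.int64(164), 8)
scene (np.int64(223), np.int64(219), 8)
[ 0.53063696 -0.13511436  0.16326591]
```

View pics/p5.png

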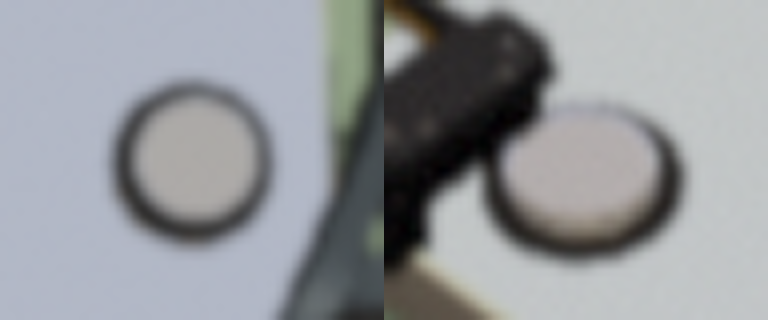

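Top crop: pad centre (192,161), dish centre (193,160), so it is centred within 1 mm. Next dish.

```bash
python3 -m creep '[{"translation":[-40,-5,0],"roll":0,"gripper":87},{"translation":[-80,-10,0],"roll":0,"gripper":87},{"translation":[-120,-15,0],"roll":0,"gripper":87},{"translation":[-155,-20,20],"roll":0,"gripper":87},{"translation":[-166,-22,45],"roll":0,"gripper":87}]';python3 -m creep '[{"translation":[0,0,30],"roll":0,"gripper":87},{"translation":[0,0,40],"roll":0,"gripper":87},{"translation":[0,0,40],"roll":0,"gripper":87}]'
python3 - <<'E'
from h import *
im=viewer.camera("top"); ims=viewer.camera("scene")
for P in((.508,-.304,.014),(.427,-.394,.014)):
    print(P,blob("top",P,.014,im,14),blob("scene",np.array(P)-[0,0,.007],.007,ims,20))
print(telemetry.get_obs()["position"],delta([.5083,-.3041,.0225]))
cv2.imwrite("pics/p6.png",cv2.resize(ims[240:345,90:230],(800,600),interpolation=cv2.INTER_CUBIC))
E
```

```text
time: 13.27
position: [0.5094, -0.3025, 0.1193]
tool_rot: [0.708, 0.706, -0.0, 0.005]
ft_force: [1.4, 0.1, 0.4]
grip_width: 0.0868
grip_force: 0.0
time: 13.52
position: [0.5055, -0.2939, 0.0746]
tool_rot: [0.707, 0.707, -0.0, -0.004]
ft_force: [-0.3, 0.4, 1.1]
grip_width: 0.0872
grip_force: 0.0
(0.508, -0.304, 0.014) (array([ 0.506 , -0.3115]), 519) (array([ 0.4981, -0.2899]), 547)
(0.427, -0.394, 0.014) (array([ 0.4337, -0.3823]), 420) (array([ 0.4285, -0.396 ]), 307)
[ 0.50771118 -0.29507241  0.07770846] (array([-9.1,  0.6, 55.2]), [[-0.001, 1.0, -0.001], [1.0, 0.001, 0.001], [0.001, -0.001, -1.0]])
```

View pics/p6.png

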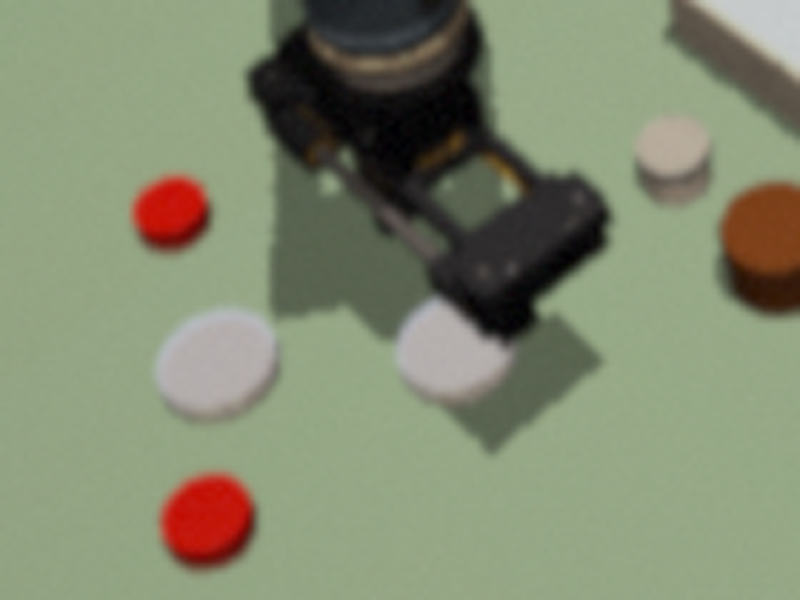

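The dish under the gripper (455,350) and the last one (217,362) haven't moved. Descend and grip.

```bash
python3 -m creep '[{"translation":[-9,1,0],"roll":0,"gripper":87},{"translation":[-9,1,35],"roll":0,"gripper":87},{"translation":[-9,1,50],"roll":0,"gripper":87},{"translation":[-9,1,50],"roll":0,"gripper":87},{"translation":[-9,1,50],"roll":0,"gripper":87}]'; python3 -c "
from h import *
print(delta([.5083,-.3041,.0225]))"
```

```text
time: 14.03
position: [0.5091, -0.3053, 0.0284]
tool_rot: [0.707, 0.707, 0.0, 0.001]
ft_force: [0.8, 0.3, 1.0]
grip_width: 0.0871
grip_force: 0.0
(array([ 1.2, -0.8,  5.9]), [[-0.001, 1.0, 0.001], [1.0, 0.001, -0.001], [-0.001, 0.001, -1.0]])
```

```bash
python3 -m creep '[{"translation":[1,-1,6],"roll":0,"gripper":87},{"translation":[1,-1,6],"roll":0,"gripper":50},{"translation":[1,-1,6],"roll":0,"gripper":50},{"translation":[1,-1,6],"roll":0,"gripper":50},{"translation":[1,-1,6],"roll":0,"gripper":50}]' 25; python3 -m creep '[{"translation":[0,0,0],"roll":0,"gripper":50},{"translation":[0,0,0],"roll":0,"gripper":50},{"translation":[0,0,0],"roll":0,"gripper":50},{"translation":[0,0,0],"roll":0,"gripper":50}]'
```

```text
time: 14.45
position: [0.5078, -0.3043, 0.0222]
tool_rot: [0.707, 0.707, 0.0, 0.001]
ft_force: [-0.0, -0.4, -0.1]
grip_width: 0.0675
grip_force: 0.0
time: 14.78
position: [0.5077, -0.3042, 0.0219]
tool_rot: [0.707, 0.707, 0.0, 0.0]
ft_force: [-0.6, 0.8, 4.8]
grip_width: 0.0594
grip_force: 25.0
```

```bash
python3 -m creep '[{"translation":[0,0,-40],"roll":0,"gripper":50},{"translation":[0,0,-80],"roll":0,"gripper":50},{"translation":[20,0,-110],"roll":0,"gripper":50},{"translation":[56,5,-115],"roll":0,"gripper":50},{"translation":[94,10,-115],"roll":0,"gripper":50}]'; python3 -m creep '[{"translation":[39,6,0],"roll":0,"gripper":50},{"translation":[78,12,0],"roll":0,"gripper":50},{"translation":[117,18,0],"roll":0,"gripper":50},{"translation":[156,26,0],"roll":0,"gripper":50},{"translation":[190,30,0],"roll":0,"gripper":50}]'; python3 -m creep '[{"translation":[0,0,10],"roll":0,"gripper":50},{"translation":[0,0,25],"roll":0,"gripper":50},{"translation":[0,0,25],"roll":0,"gripper":50},{"translation":[0,0,25],"roll":0,"gripper":50}]'
python3 -c "
from h import *
o=telemetry.get_obs();p=o['position'];print(p,o['grip_width'],delta([.548,-.0202,.1015]))
"
```

```text
time: 15.2
position: [0.5192, -0.2117, 0.1393]
tool_rot: [0.708, 0.706, 0.001, 0.004]
ft_force: [1.0, 0.1, -1.6]
grip_width: 0.059
grip_force: 25.0
time: 15.62
position: [0.5476, -0.0177, 0.1364]
tool_rot: [0.707, 0.707, 0.0, -0.0]
ft_force: [0.7, -0.1, -1.0]
grip_width: 0.0593
grip_force: 25.0
time: 15.95
position: [0.5466, -0.0202, 0.1106]
tool_rot: [0.707, 0.707, -0.001, -0.001]
ft_force: [0.4, 0.1, -0.6]
grip_width: 0.0593
grip_force: 25.0
[ 0.54656536 -0.02021538  0.11062415] 0.05927942254287401 (array([0. , 1.5, 9.1]), [[0.0, 1.0, -0.003], [1.0, -0.0, 0.0], [0.0, -0.003, -1.0]])
```

```bash
python3 -m creep '[{"translation":[0,0,7],"roll":0,"gripper":50},{"translation":[0,0,9],"roll":0,"gripper":50},{"translation":[0,0,9],"roll":0,"gripper":50},{"translation":[0,0,9],"roll":0,"gripper":50}]'; python3 -m creep '[{"translation":[0,0,0],"roll":0,"gripper":87},{"translation":[0,0,0],"roll":0,"gripper":87},{"translation":[0,0,0],"roll":0,"gripper":87},{"translation":[0,0,0],"roll":0,"gripper":87},{"translation":[0,0,0],"roll":0,"gripper":87}]'; python3 -m creep '[{"translation":[0,0,-40],"roll":0,"gripper":87},{"translation":[0,0,-60],"roll":0,"gripper":87},{"translation":[-40,-10,-60],"roll":0,"gripper":87},{"translation":[-80,-20,-60],"roll":0,"gripper":87},{"translation":[-115,-30,-60],"roll":0,"gripper":87}]'
python3 -c "
from h import *
a=[]
im=viewer.camera('top')
for n in ('top','scene'):
    i=im if n=='top' else viewer.camera(n); c,o=shk(n,i,(.5475,-.02,.085),.07); a.append(c); print(n,o)
cv2.imwrite('pics/p7.png',np.hstack(a)); print(telemetry.get_obs()['position'])
for P in((.427,-.394,.014),):print(blob('top',P,.014,im,14),blob('scene',np.array(P)-[0,0,.007],.007,i,20))"
```

```text
time: 16.28
position: [0.5475, -0.0206, 0.1026]
tool_rot: [0.707, 0.707, 0.0, 0.0]
ft_force: [0.5, 0.3, 0.1]
grip_width: 0.0592
grip_force: 25.0
time: 16.7
position: [0.5475, -0.0201, 0.1027]
tool_rot: [0.707, 0.707, 0.0, 0.0]
ft_force: [-0.3, 0.3, 0.3]
grip_width: 0.0831
grip_force: 0.0
time: 17.12
position: [0.5177, -0.1363, 0.1634]
tool_rot: [0.706, 0.708, 0.0, 0.001]
ft_force: [0.5, -0.4, -0.6]
grip_width: 0.0868
grip_force: 0.0
top (np.int64(242), np.int64(163), 8)
scene (np.int64(223), np.int64(216), 8)
[ 0.51718683 -0.13987079  0.16295105]
(array([ 0.4259, -0.3922]), 161) (array([ 0.4282, -0.3959]), 307)
```

View pics/p7.png

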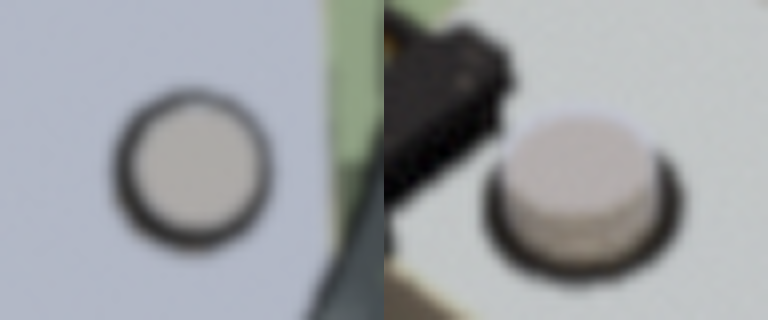

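The pile of two is square (top crop: dish at 196,164, pad at 192,169). The last dish hasn't moved.

```bash
python3 -m creep '[{"translation":[-38,-14,0],"roll":0,"gripper":87},{"translation":[-76,-28,0],"roll":0,"gripper":87},{"translation":[-114,-42,0],"roll":0,"gripper":87},{"translation":[-152,-56,0],"roll":0,"gripper":87},{"translation":[-190,-70,0],"roll":0,"gripper":87}]';python3 -m creep '[{"translation":[-38,-14,10],"roll":0,"gripper":87},{"translation":[-62,-19,35],"roll":0,"gripper":87},{"translation":[-62,-19,70],"roll":0,"gripper":87},{"translation":[-62,-19,100],"roll":0,"gripper":87},{"translation":[-62,-19,100],"roll":0,"gripper":87}]'
python3 - <<'E'
from h import *
ims=viewer.camera("scene")
for P in((.427,-.394,.014),):
    print(P,blob("scene",np.array(P)-[0,0,.007],.007,ims,20))
print(telemetry.get_obs()["position"],delta([.4272,-.394,.0225]))
E
```

```text
time: 17.63
position: [0.4469, -0.3259, 0.1625]
tool_rot: [0.707, 0.707, 0.0, -0.0]
ft_force: [0.8, 1.2, -0.5]
grip_width: 0.0868
grip_force: 0.0
time: 18.05
position: [0.4257, -0.3839, 0.0571]
tool_rot: [0.708, 0.707, 0.001, -0.006]
ft_force: [-0.2, 1.5, -1.0]
grip_width: 0.0871
grip_force: 0.0
(0.427, -0.394, 0.014) (array([ 0.4157, -0.3821]), 583)
[ 0.42692054 -0.38463597  0.05968643] (array([-9.6,  0.5, 37.1]), [[0.0, 1.0, -0.005], [1.0, -0.0, 0.007], [0.007, -0.005, -1.0]])
```

```bash
python3 -m creep '[{"translation":[-6,0,0],"roll":0,"gripper":87},{"translation":[-6,0,20],"roll":0,"gripper":87},{"translation":[-6,0,25],"roll":0,"gripper":87},{"translation":[-6,0,25],"roll":0,"gripper":87},{"translation":[-6,0,25],"roll":0,"gripper":87}]'
python3 -c "
from h import *
print(delta([.4272,-.394,.0225]))
cv2.imwrite('pics/p8.png',cv2.resize(viewer.camera('scene')[240:345,90:230],(800,600),interpolation=cv2.INTER_CUBIC))"
```

```text
time: 18.52
position: [0.4292, -0.3933, 0.039]
tool_rot: [0.707, 0.707, -0.0, 0.001]
ft_force: [0.1, 0.4, 0.7]
grip_width: 0.0869
grip_force: 0.0
(array([-0.6, -2. , 16.5]), [[-0.001, 1.0, 0.001], [1.0, 0.001, -0.001], [-0.001, 0.001, -1.0]])
```

View pics/p8.png

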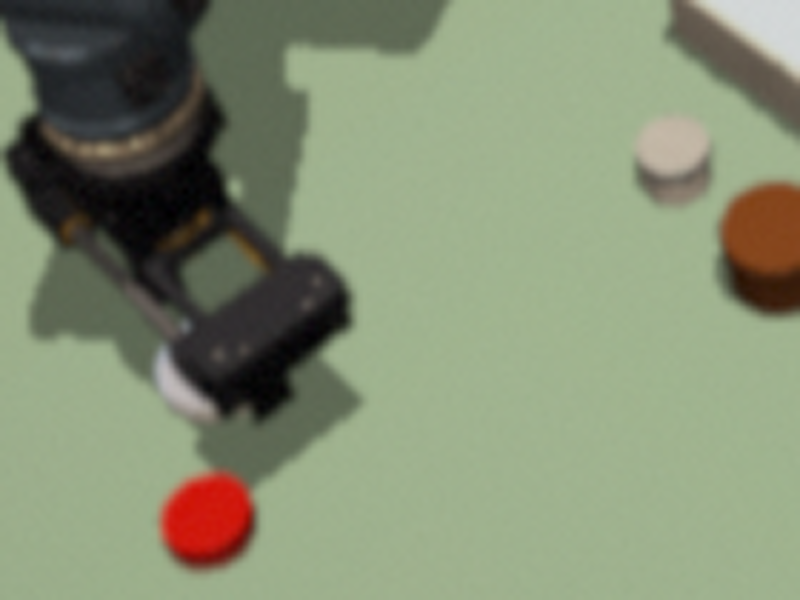

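The last dish is between the fingers (left edge visible at 160,370, where it was before) and the red cap is clear. Grip it.

```bash
python3 -m creep '[{"translation":[0,-2,16],"roll":0,"gripper":87},{"translation":[0,-2,16],"roll":0,"gripper":50},{"translation":[0,-2,16],"roll":0,"gripper":50},{"translation":[0,-2,16],"roll":0,"gripper":50},{"translation":[0,-2,16],"roll":0,"gripper":50}]' 25; python3 -m creep '[{"translation":[0,0,0],"roll":0,"gripper":50},{"translation":[0,0,0],"roll":0,"gripper":50},{"translation":[0,0,0],"roll":0,"gripper":50},{"translation":[0,0,0],"roll":0,"gripper":50}]'; python3 -m creep '[{"translation":[0,0,-40],"roll":0,"gripper":50},{"translation":[0,0,-80],"roll":0,"gripper":50},{"translation":[10,0,-120],"roll":0,"gripper":50},{"translation":[44,14,-130],"roll":0,"gripper":50},{"translation":[81,28,-130],"roll":0,"gripper":50}]'; python3 -m creep '[{"translation":[37,12,0],"roll":0,"gripper":50},{"translation":[74,24,0],"roll":0,"gripper":50},{"translation":[112,36,0],"roll":0,"gripper":50},{"translation":[150,48,0],"roll":0,"gripper":50},{"translation":[187,60,0],"roll":0,"gripper":50}]'
```

```text
time: 18.98
position: [0.4269, -0.3935, 0.0224]
tool_rot: [0.707, 0.707, -0.0, 0.001]
ft_force: [0.6, -1.4, -0.3]
grip_width: 0.0683
grip_force: 0.0
time: 19.32
position: [0.4268, -0.3934, 0.0222]
tool_rot: [0.707, 0.707, -0.0, 0.001]
ft_force: [1.0, 0.6, 5.9]
grip_width: 0.0592
grip_force: 25.0
time: 19.73
position: [0.4565, -0.3152, 0.1554]
tool_rot: [0.709, 0.706, -0.0, 0.005]
ft_force: [0.4, -0.2, -0.3]
grip_width: 0.0591
grip_force: 25.0
time: 20.15
position: [0.5143, -0.123, 0.1514]
tool_rot: [0.707, 0.707, -0.0, -0.0]
ft_force: [0.3, -0.8, -0.9]
grip_width: 0.059
grip_force: 25.0
```

```bash
python3 -m creep '[{"translation":[37,12,0],"roll":0,"gripper":50},{"translation":[74,24,0],"roll":0,"gripper":50},{"translation":[100,32,0],"roll":0,"gripper":50},{"translation":[105,33,0],"roll":0,"gripper":50},{"translation":[105,33,15],"roll":0,"gripper":50}]'; python3 -m creep '[{"translation":[0,0,12],"roll":0,"gripper":50},{"translation":[0,0,12],"roll":0,"gripper":50},{"translation":[0,0,12],"roll":0,"gripper":50}]'
python3 -c "
from h import *
o=telemetry.get_obs();p=o['position'];print(p,o['grip_width'],delta([.548,-.0202,.1155]))
"
```

```text
time: 20.57
position: [0.5494, -0.0182, 0.1383]
tool_rot: [0.706, 0.709, 0.001, 0.002]
ft_force: [-0.1, -0.9, -0.0]
grip_width: 0.059
grip_force: 25.0
time: 20.82
position: [0.5466, -0.0205, 0.1239]
tool_rot: [0.707, 0.707, -0.001, -0.001]
ft_force: [-0.7, 0.8, 0.1]
grip_width: 0.0595
grip_force: 25.0
[ 0.5466277  -0.02047078  0.12388099] 0.05953816812156228 (array([0.3, 1.4, 8.4]), [[0.0, 1.0, -0.002], [1.0, -0.0, 0.0], [0.0, -0.002, -1.0]])
```

```bash
python3 -m creep '[{"translation":[0,0,6],"roll":0,"gripper":50},{"translation":[0,0,8],"roll":0,"gripper":50},{"translation":[0,0,8],"roll":0,"gripper":50},{"translation":[0,0,8],"roll":0,"gripper":50}]'; python3 -m creep '[{"translation":[0,0,0],"roll":0,"gripper":87},{"translation":[0,0,0],"roll":0,"gripper":87},{"translation":[0,0,0],"roll":0,"gripper":87},{"translation":[0,0,0],"roll":0,"gripper":87},{"translation":[0,0,0],"roll":0,"gripper":87}]'; python3 -m creep '[{"translation":[0,0,-40],"roll":0,"gripper":87},{"translation":[0,0,-80],"roll":-7,"gripper":87},{"translation":[0,0,-120],"roll":-14,"gripper":87},{"translation":[0,0,-160],"roll":-21,"gripper":87},{"translation":[0,0,-185],"roll":-28,"gripper":87}]'; python3 -m creep '[{"translation":[0,0,0],"roll":-7,"gripper":87},{"translation":[0,0,0],"roll":-14,"gripper":87},{"translation":[0,0,0],"roll":-21,"gripper":87},{"translation":[0,0,0],"roll":-28,"gripper":87},{"translation":[0,0,0],"roll":-35,"gripper":70}]'; python3 -m creep '[{"translation":[0,0,0],"roll":-7,"gripper":50},{"translation":[0,0,0],"roll":-14,"gripper":50},{"translation":[0,0,0],"roll":-21,"gripper":50},{"translation":[0,0,0],"roll":-27,"gripper":50},{"translation":[0,0,0],"roll":-27,"gripper":50}]'
python3 -c "
from h import *
print(delta([.5945,.131,.28]))
a=[]
for n in ('top','scene'):
    i=viewer.camera(n); c,o=shk(n,i,(.5475,-.02,.085),.07); a.append(c)
cv2.imwrite('pics/p9.png',np.hstack(a))"
```

```text
time: 21.15
position: [0.5475, -0.0204, 0.1167]
tool_rot: [0.707, 0.707, 0.0, 0.0]
ft_force: [-0.4, 0.2, -0.5]
grip_width: 0.0594
grip_force: 25.0
time: 21.57
position: [0.5475, -0.0201, 0.1167]
tool_rot: [0.707, 0.707, 0.0, 0.0]
ft_force: [-0.1, -0.9, 0.1]
grip_width: 0.0831
grip_force: 0.0
time: 21.98
position: [0.5487, -0.0202, 0.3059]
tool_rot: [0.512, 0.859, 0.001, 0.003]
ft_force: [-0.3, 0.2, -0.1]
grip_width: 0.0867
grip_force: 0.0
time: 22.4
position: [0.5472, -0.0199, 0.3017]
tool_rot: [0.23, 0.973, 0.0, 0.0]
ft_force: [-0.3, -0.3, -0.6]
grip_width: 0.0847
grip_force: 0.0
time: 22.82
position: [0.5472, -0.02, 0.3015]
tool_rot: [-0.001, 1.0, 0.0, -0.0]
ft_force: [-0.9, -0.1, 0.1]
grip_width: 0.0554
grip_force: 0.0
(array([-47.5, 150.9,  21.5]), [[-1.0, -0.002, -0.0], [-0.002, 1.0, 0.0], [0.0, 0.0, -1.0]])
```

View pics/p9.png

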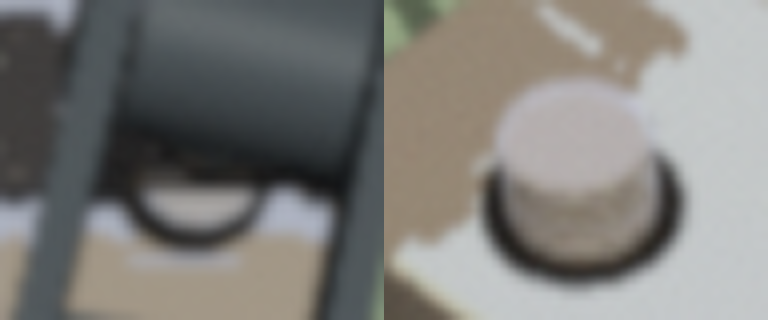

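The pile of three is square (scene view, about 577,170). Now over to the post.

```bash
python3 -m creep '[{"translation":[-12,38,0],"roll":0,"gripper":50},{"translation":[-24,76,0],"roll":0,"gripper":50},{"translation":[-36,113,0],"roll":0,"gripper":50},{"translation":[-46,145,0],"roll":0,"gripper":50},{"translation":[-47,151,0],"roll":0,"gripper":50}]'; python3 -m creep '[{"translation":[0,0,5],"roll":0,"gripper":50},{"translation":[0,0,5],"roll":0,"gripper":50},{"translation":[0,0,5],"roll":0,"gripper":50}]'; python3 -c "
from h import *
print(delta([.5945,.131,.25]))
cv2.imwrite('pics/p10.png',cv2.resize(viewer.camera('scene')[130:280,200:400],(800,600),interpolation=cv2.INTER_CUBIC))"
```

```text
time: 23.33
position: [0.5956, 0.1358, 0.3014]
tool_rot: [-0.001, 1.0, 0.001, 0.001]
ft_force: [0.7, 0.6, 0.8]
grip_width: 0.0499
grip_force: 0.0
time: 23.58
position: [0.5936, 0.1297, 0.2958]
tool_rot: [0.001, 1.0, -0.0, -0.001]
ft_force: [1.1, -0.4, 0.1]
grip_width: 0.0502
grip_force: 0.0
(array([-0.9,  1.4, 45.8]), [[-1.0, 0.002, -0.002], [0.002, 1.0, -0.001], [0.002, -0.001, -1.0]])
```

View pics/p10.png

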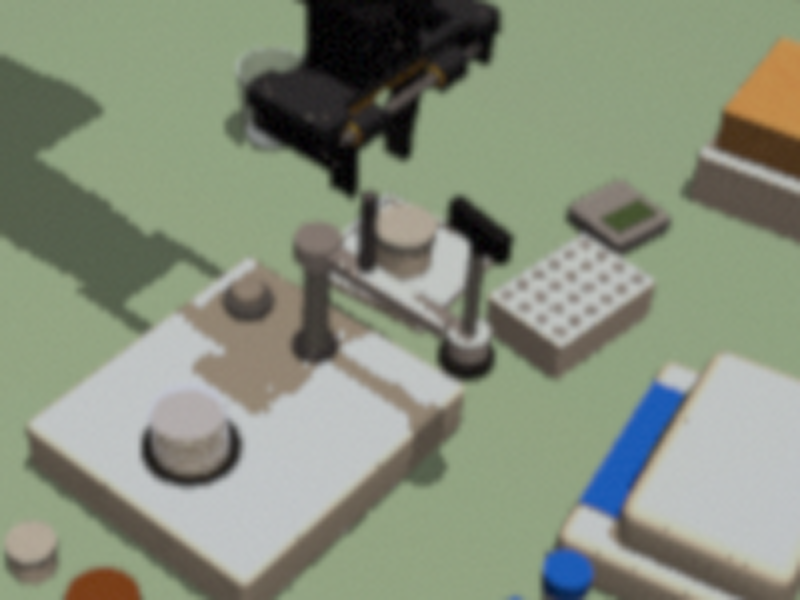

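The post top (370,198) lies between and below the fingertips (345,185) and (400,152). Descend and pinch.

```bash
python3 -m creep '[{"translation":[0,1,25],"roll":0,"gripper":50},{"translation":[0,1,46],"roll":0,"gripper":50},{"translation":[0,1,46],"roll":0,"gripper":50},{"translation":[0,1,46],"roll":0,"gripper":8},{"translation":[0,1,46],"roll":0,"gripper":8}]' 20; python3 -m creep '[{"translation":[0,0,0],"roll":0,"gripper":8},{"translation":[0,0,0],"roll":0,"gripper":8},{"translation":[0,0,0],"roll":0,"gripper":8},{"translation":[0,0,0],"roll":0,"gripper":8},{"translation":[0,0,0],"roll":0,"gripper":8}]'; python3 - <<'E'
from h import *
o=telemetry.get_obs();p=np.array(o["position"]);print(p,o["ft_force"])
C=np.array([.5445,.1297]);v=p[:2]-C;print("r",np.hypot(*v))
# waypoints: chunks of 35 deg rows of 7 deg in the tool frame at chunk start (yaw=180+arm-angle-a0)
a0=np.arctan2(v[1],v[0]); print(np.degrees(a0))
r=.05;ch=[7,14,21,28,35]
for d in ch: # arm along tool -x at start: radial=-x tool; clockwise motion = tool +? (world -y = tool -y)
    t=np.radians(d); print(d,(r*(1-np.cos(t))*1000).round(1),(-r*np.sin(t)*1000).round(1))
E
```

```text
time: 24.05
position: [0.5951, 0.131, 0.2516]
tool_rot: [0.001, 1.0, -0.0, 0.001]
ft_force: [-0.5, -0.1, 0.0]
grip_width: 0.0433
grip_force: 0.0
time: 24.47
position: [0.5948, 0.1315, 0.2512]
tool_rot: [-0.0, 1.0, -0.001, 0.001]
ft_force: [0.2, -2.0, 1.7]
grip_width: 0.0138
grip_force: 20.0
[0.59479651 0.13151653 0.25118233] [ 0.22846756 -1.96435025  1.72093827]
r 0.05032930339138118
2.0684238398743306
7 0.4 -6.1
14 1.5 -12.1
21 3.3 -17.9
28 5.9 -23.5
35 9.0 -28.7
```

```bash
python3 -m creep '[{"translation":[0.4,-6.1,0],"roll":7,"gripper":8},{"translation":[1.5,-12.1,0],"roll":14,"gripper":8},{"translation":[3.3,-17.9,0],"roll":21,"gripper":8},{"translation":[5.9,-23.5,0],"roll":28,"gripper":8},{"translation":[9.0,-28.7,0],"roll":35,"gripper":8}]'; python3 -m creep '[{"translation":[0.4,-6.1,0],"roll":7,"gripper":8},{"translation":[1.5,-12.1,0],"roll":14,"gripper":8},{"translation":[3.3,-17.9,0],"roll":21,"gripper":8},{"translation":[5.9,-23.5,0],"roll":28,"gripper":8},{"translation":[9.0,-28.7,0],"roll":35,"gripper":8}]'; python3 -m creep '[{"translation":[0.4,-6.1,0],"roll":7,"gripper":8},{"translation":[1.5,-12.1,0],"roll":14,"gripper":8},{"translation":[2.6,-15.8,0],"roll":18.5,"gripper":8},{"translation":[2.6,-15.8,0],"roll":18.5,"gripper":8}]'; python3 -c "
from h import *
o=telemetry.get_obs();p=np.array(o['position']);v=p[:2]-[.5445,.1297];print(p,o['ft_force'],o['moment'],np.degrees(np.arctan2(v[1],v[0])),np.hypot(*v),o['grip_width'])"
```

```text
time: 24.88
position: [0.5866, 0.103, 0.2512]
tool_rot: [0.303, 0.953, 0.0, 0.002]
ft_force: [1.7, -0.9, 1.4]
grip_width: 0.0132
grip_force: 20.0
time: 25.3
position: [0.5631, 0.0831, 0.2512]
tool_rot: [0.576, 0.818, -0.0, 0.003]
ft_force: [1.6, -4.8, 0.3]
grip_width: 0.0134
grip_force: 20.0
time: 25.63
position: [0.5457, 0.0792, 0.2512]
tool_rot: [0.698, 0.716, -0.002, 0.002]
ft_force: [-0.8, -7.4, 2.4]
grip_width: 0.0133
grip_force: 20.0
[0.54571453 0.07915035 0.25117416] [-0.77038382 -7.42231599  2.35151583] [-1.3516589   0.13605265  0.00203954] -88.62365135434611 0.05056423546678128 0.013254654574182626
```

```bash
python3 -m creep '[{"translation":[0,-3,0],"roll":2,"gripper":8},{"translation":[0,-3,0],"roll":2,"gripper":8},{"translation":[0,-3,0],"roll":2,"gripper":8}]'; python3 -m creep '[{"translation":[0,0,0],"roll":0,"gripper":50},{"translation":[0,0,0],"roll":0,"gripper":50},{"translation":[0,0,0],"roll":0,"gripper":50},{"translation":[0,0,0],"roll":0,"gripper":50},{"translation":[0,0,0],"roll":0,"gripper":50}]'; python3 -m creep '[{"translation":[0,0,-40],"roll":0,"gripper":50},{"translation":[0,0,-80],"roll":0,"gripper":50},{"translation":[0,0,-90],"roll":0,"gripper":50},{"translation":[0,0,-90],"roll":0,"gripper":50}]'; python3 -c "
from h import *
print(delta([.548,-.0202,.29]))
cv2.imwrite('pics/p11.png',cv2.resize(viewer.camera('scene')[130:280,200:400],(800,600),interpolation=cv2.INTER_CUBIC))"
```

```text
time: 25.88
position: [0.544, 0.0791, 0.2512]
tool_rot: [0.71, 0.704, -0.001, 0.003]
ft_force: [1.1, -8.8, 0.6]
grip_width: 0.0135
grip_force: 20.0
time: 26.3
position: [0.5427, 0.0822, 0.2504]
tool_rot: [0.71, 0.704, -0.0, -0.0]
ft_force: [-0.8, 0.1, -0.0]
grip_width: 0.0386
grip_force: 0.0
time: 26.63
position: [0.5451, 0.0821, 0.3446]
tool_rot: [0.71, 0.704, 0.003, 0.003]
ft_force: [0.3, -0.7, -0.5]
grip_width: 0.0496
grip_force: 0.0
(array([-102.3,    3.3,   54.6]), [[0.008, 1.0, 0.009], [1.0, -0.008, -0.0], [-0.0, 0.009, -1.0]])
```

View pics/p11.png

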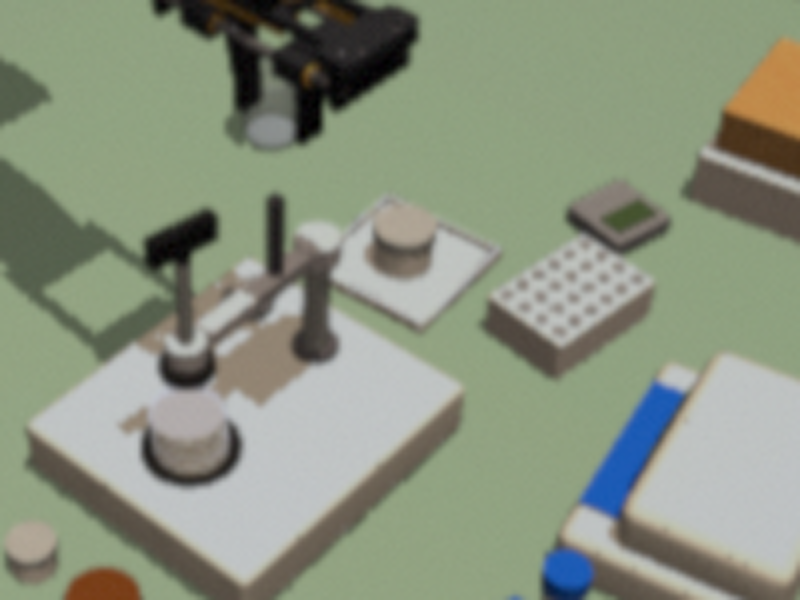

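The arm is swung over the pile: knob bar about (182,237), post top (275,200), foot above the pile (188,365). The pot stands on the tray (402,240). I'll check the swing angle numerically.

```bash
python3 -c "
from h import *
f=lambda p,z: ray('scene',(p[0]/4+200-.4,p[1]/4+130-.4),z)[:2].round(4)
print('knob',f((182,238),.280),'post',f((275,199),.254),'col',f((318,236),.18),'proj pad rod knob', (proj('scene',(.548,-.0202,.280))-[199.6,129.6])*4,(proj('scene',(.548,-.0202,.148))-[199.6,129.6])*4)
print((proj('scene',(.5445-.15*np.sin(np.radians(-6+.0)),.13-.15,.28))-[199.6,129.6])*4)"
python3 -m creep '[{"translation":[-40,1,0],"roll":0,"gripper":50},{"translation":[-80,2,0],"roll":0,"gripper":50},{"translation":[-101,3,0],"roll":0,"gripper":50},{"translation":[-101,3,0],"roll":0,"gripper":50}]'; python3 -c "
from h import *
print(delta([.548,-.0202,.29]))
a=[]
for n,P in (('scene',(.548,-.02,.3)),('top',(.548,-.02,.28))):
    c,o=shk(n,viewer.camera(n),P,0); a.append(c)
cv2.imwrite('pics/p12.png',np.hstack(a))"
```

```text
knob [ 0.5478 -0.0195] post [0.5458 0.0782] col [0.5418 0.1324] proj pad rod knob [181.52027627 238.63307828] [187.68522501 370.24166805]
[194.05816258 246.40251397]
time: 27.02
position: [0.5442, -0.0228, 0.3379]
tool_rot: [0.712, 0.703, -0.002, -0.001]
ft_force: [-0.1, -1.0, -1.1]
grip_width: 0.05
grip_force: 0.0
(array([ 2.6,  4. , 47.9]), [[0.013, 1.0, -0.004], [1.0, -0.013, -0.001], [-0.001, -0.004, -1.0]])
```

View pics/p12.png

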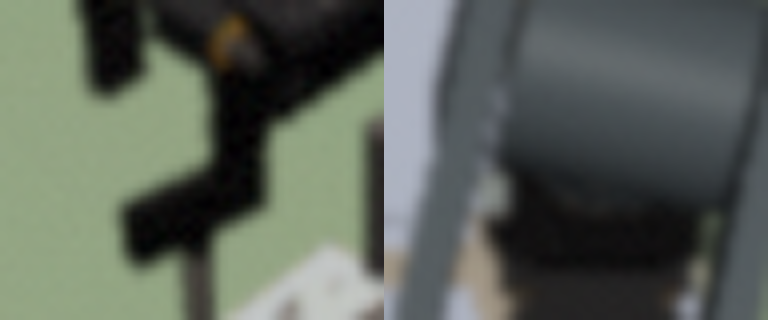

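The knob is at its predicted stop position and the fingers are above it, one each side. Descend and grip the bar.

```bash
python3 -m creep '[{"translation":[0,3,30],"roll":0,"gripper":50},{"translation":[0,3,54],"roll":0,"gripper":50},{"translation":[0,3,54],"roll":0,"gripper":50},{"translation":[0,3,54],"roll":0,"gripper":8},{"translation":[0,3,54],"roll":0,"gripper":8}]' 30; python3 -m creep '[{"translation":[0,0,0],"roll":0,"gripper":8},{"translation":[0,0,0],"roll":0,"gripper":8},{"translation":[0,0,0],"roll":0,"gripper":8},{"translation":[0,0,0],"roll":0,"gripper":8},{"translation":[0,0,0],"roll":0,"gripper":8}]'
```

```text
time: 27.53
position: [0.5483, -0.0183, 0.287]
tool_rot: [0.71, 0.704, 0.0, 0.0]
ft_force: [0.3, -0.3, -0.1]
grip_width: 0.0436
grip_force: 0.0
time: 27.95
position: [0.5482, -0.0193, 0.2872]
tool_rot: [0.71, 0.704, 0.0, 0.001]
ft_force: [-0.2, -0.2, 2.2]
grip_width: 0.0129
grip_force: 30.2
```

```bash
python3 -m creep '[{"translation":[0,0,10],"roll":0,"gripper":8},{"translation":[0,0,20],"roll":0,"gripper":8},{"translation":[0,0,30],"roll":0,"gripper":8},{"translation":[0,0,37],"roll":0,"gripper":8},{"translation":[0,0,37],"roll":0,"gripper":8}]' 40; python3 -m creep '[{"translation":[0,0,3],"roll":0,"gripper":8},{"translation":[0,0,3],"roll":0,"gripper":8},{"translation":[0,0,3],"roll":0,"gripper":8}]';python3 -m creep '[{"translation":[0,0,1.5],"roll":0,"gripper":8},{"translation":[0,0,1.5],"roll":0,"gripper":8},{"translation":[0,0,1.5],"roll":0,"gripper":8}]'
```

```text
time: 28.37
position: [0.548, -0.0193, 0.2487]
tool_rot: [0.71, 0.704, -0.0, -0.0]
ft_force: [1.3, 0.0, -4.5]
grip_width: 0.0127
grip_force: 40.0
time: 28.62
position: [0.548, -0.0193, 0.2463]
tool_rot: [0.71, 0.704, -0.0, -0.0]
ft_force: [0.4, 0.4, -1.2]
grip_width: 0.0128
grip_force: 40.0
time: 28.87
position: [0.5481, -0.0193, 0.2453]
tool_rot: [0.71, 0.704, 0.0, 0.0]
ft_force: [0.7, -0.4, 2.1]
grip_width: 0.0131
grip_force: 40.0
```

```bash
python3 -m creep '[{"translation":[0,0,1],"roll":0,"gripper":8},{"translation":[0,0,1],"roll":0,"gripper":8},{"translation":[0,0,1],"roll":0,"gripper":8}]';python3 -m creep '[{"translation":[0,0,1],"roll":0,"gripper":8},{"translation":[0,0,1],"roll":0,"gripper":8},{"translation":[0,0,1],"roll":0,"gripper":8}]'
```

```text
time: 29.12
position: [0.5481, -0.0193, 0.2452]
tool_rot: [0.71, 0.704, 0.0, 0.0]
ft_force: [-1.0, -0.2, 7.2]
grip_width: 0.0131
grip_force: 40.0
time: 29.37
position: [0.5482, -0.0193, 0.2452]
tool_rot: [0.71, 0.704, 0.0, 0.001]
ft_force: [-2.3, 0.2, 11.7]
grip_width: 0.0126
grip_force: 40.0
```

Foot is on the pile (11.7 N, no further travel). Turn the knob clockwise.

```bash
python3 -m creep '[{"translation":[0,0,0],"roll":6,"gripper":8},{"translation":[0,0,0],"roll":12,"gripper":8},{"translation":[0,0,0],"roll":18,"gripper":8},{"translation":[0,0,0],"roll":24,"gripper":8},{"translation":[0,0,0],"roll":30,"gripper":8}]'; python3 -m creep '[{"translation":[0,0,0],"roll":6,"gripper":8},{"translation":[0,0,0],"roll":12,"gripper":8},{"translation":[0,0,0],"roll":18,"gripper":8},{"translation":[0,0,0],"roll":24,"gripper":8},{"translation":[0,0,0],"roll":30,"gripper":8}]';  python3 -m creep '[{"translation":[0,0,0],"roll":6,"gripper":8},{"translation":[0,0,0],"roll":12,"gripper":8},{"translation":[0,0,0],"roll":18,"gripper":8},{"translation":[0,0,0],"roll":21,"gripper":8},{"translation":[0,0,0],"roll":21,"gripper":8}]'; python3 -c "
from h import *
o=telemetry.get_obs();print(o['moment'],R.from_quat(o['tool_rot']).as_matrix()[:,0])"
```

```text
time: 29.78
position: [0.5481, -0.0193, 0.2452]
tool_rot: [0.869, 0.494, 0.0, 0.001]
ft_force: [-2.8, 0.9, 12.3]
grip_width: 0.0127
grip_force: 40.0
time: 30.2
position: [0.548, -0.0193, 0.2452]
tool_rot: [0.968, 0.252, 0.0, 0.0]
ft_force: [-2.9, 0.2, 13.4]
grip_width: 0.0124
grip_force: 40.0
time: 30.62
position: [0.5481, -0.0192, 0.2451]
tool_rot: [0.997, 0.075, 0.001, 0.001]
ft_force: [-2.9, 0.4, 12.9]
grip_width: 0.0127
grip_force: 40.0
[0.16860013 0.51597365 0.84444512] [0.98870719 0.14985612 0.00111508]
```

```bash
python3 -m creep '[{"translation":[0,0,0],"roll":0,"gripper":50},{"translation":[0,0,0],"roll":0,"gripper":50},{"translation":[0,0,0],"roll":0,"gripper":50},{"translation":[0,0,0],"roll":0,"gripper":50},{"translation":[0,0,0],"roll":0,"gripper":50}]'; python3 -m creep '[{"translation":[0,0,-40],"roll":0,"gripper":50},{"translation":[0,0,-75],"roll":0,"gripper":50},{"translation":[0,0,-75],"roll":7,"gripper":0},{"translation":[0,0,-75],"roll":9,"gripper":0},{"translation":[0,0,-75],"roll":9,"gripper":0}]'; python3 -c "
from h import *
print(delta([.4695,.128,.2]))
f=viewer.camera('scene')
cv2.imwrite('pics/p13.png',cv2.resize(f[160:280,210:370],(800,600),interpolation=cv2.INTER_CUBIC))"
```

```text
time: 31.03
position: [0.5476, -0.0192, 0.2424]
tool_rot: [0.997, 0.074, -0.001, -0.0]
ft_force: [-0.6, -0.1, -0.2]
grip_width: 0.0381
grip_force: 0.0
time: 31.45
position: [0.5481, -0.0193, 0.3185]
tool_rot: [1.0, -0.005, 0.0, 0.0]
ft_force: [0.4, -0.5, -1.4]
grip_width: 0.0371
grip_force: 0.0
(array([ -80.1, -146.5,  118.4]), [[1.0, -0.009, 0.001], [-0.009, -1.0, -0.0], [0.001, 0.0, -1.0]])
```

View pics/p13.png

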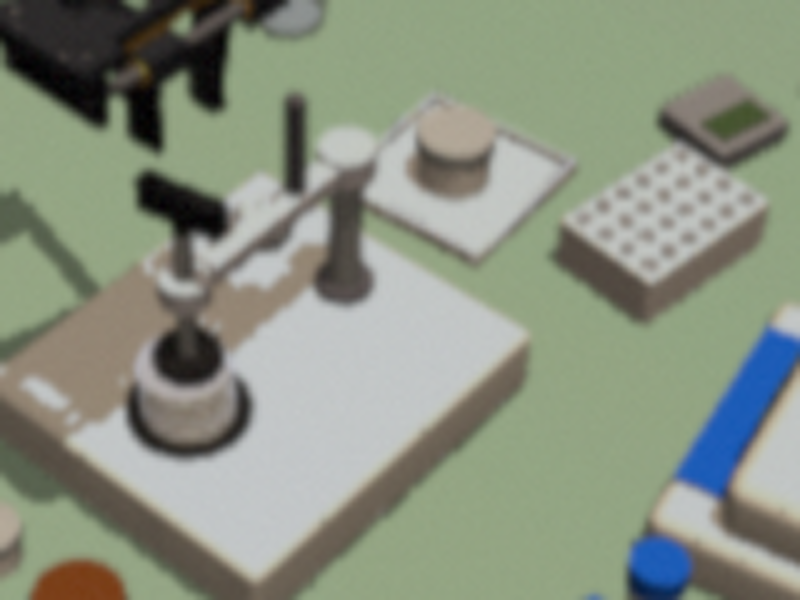

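The foot rests on the pile centre (188,360) and the knob bar is turned about 80° (182,200). On to the start button.

```bash
python3 -m creep '[{"translation":[-19,-35,0],"roll":0,"gripper":0},{"translation":[-39,-71,0],"roll":0,"gripper":0},{"translation":[-59,-107,0],"roll":0,"gripper":0},{"translation":[-79,-143,0],"roll":0,"gripper":0},{"translation":[-80,-147,0],"roll":0,"gripper":0}]'; python3 -m creep '[{"translation":[0,0,40],"roll":0,"gripper":0},{"translation":[0,0,80],"roll":0,"gripper":0},{"translation":[0,0,120],"roll":0,"gripper":0},{"translation":[0,0,160],"roll":0,"gripper":0},{"translation":[0,0,185],"roll":0,"gripper":0}]';  python3 -m creep '[{"translation":[0,0,0],"roll":0,"gripper":0},{"translation":[0,0,0],"roll":0,"gripper":0}]'; python3 -c "
from h import *
print(delta([.4695,.128,.11]))
f=viewer.camera('scene')
cv2.imwrite('pics/p14.png',cv2.resize(f[160:250,200:320],(800,600),interpolation=cv2.INTER_CUBIC))"
```

```text
time: 31.92
position: [0.4642, 0.1331, 0.317]
tool_rot: [1.0, -0.001, -0.003, -0.001]
ft_force: [-0.9, 0.7, 0.0]
grip_width: 0.0031
grip_force: 0.0
time: 32.33
position: [0.4671, 0.1282, 0.1294]
tool_rot: [1.0, -0.004, -0.003, 0.0]
ft_force: [-0.8, -0.1, 0.4]
grip_width: 0.0002
grip_force: 0.0
time: 32.5
position: [0.4685, 0.1282, 0.1317]
tool_rot: [1.0, -0.004, -0.002, 0.0]
ft_force: [0.1, -0.6, -0.5]
grip_width: 0.0005
grip_force: 0.0
(array([ 1.1,  0.2, 21.7]), [[1.0, -0.008, -0.004], [-0.008, -1.0, -0.0], [-0.004, 0.0, -1.0]])
```

View pics/p14.png

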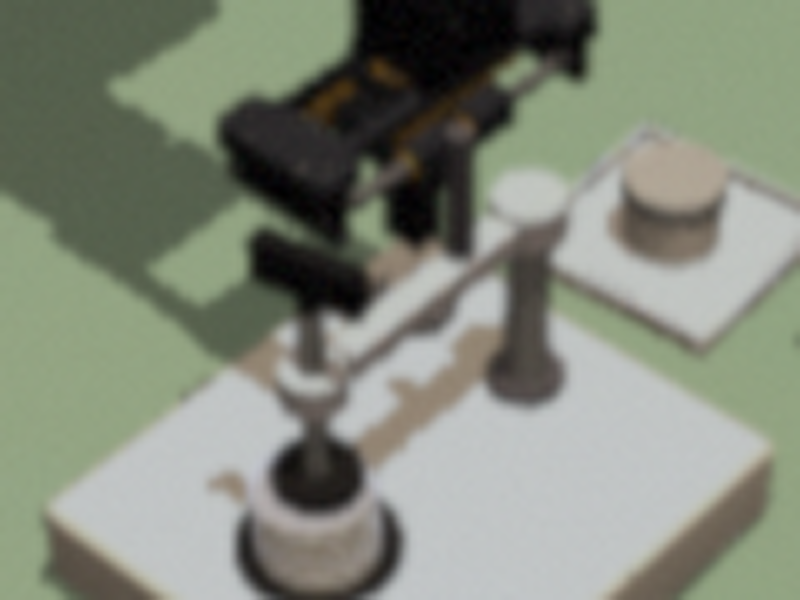

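The fingertips (410,235) are behind the arm above the button and clear of the post. Step down, watching the force.

```bash
python3 -m creep '[{"translation":[1,0,10],"roll":0,"gripper":0},{"translation":[1,0,20],"roll":0,"gripper":0},{"translation":[1,0,20],"roll":0,"gripper":0},{"translation":[1,0,20],"roll":0,"gripper":0}]'; for k in 1 2 3; do python3 -m creep '[{"translation":[0,0,3],"roll":0,"gripper":0},{"translation":[0,0,3],"roll":0,"gripper":0},{"translation":[0,0,3],"roll":0,"gripper":0}]' | grep -E 'pos|force'; done
```

```text
time: 32.88
position: [0.471, 0.1285, 0.1139]
tool_rot: [1.0, -0.004, 0.001, -0.0]
ft_force: [0.5, 0.8, 1.4]
grip_width: 0.0007
grip_force: 0.0
position: [0.4706, 0.1285, 0.1105]
ft_force: [-0.1, 0.3, -0.9]
grip_force: 0.0
position: [0.4702, 0.1285, 0.1069]
ft_force: [0.0, 0.3, -0.6]
grip_force: 0.0
position: [0.4701, 0.1285, 0.1038]
ft_force: [-0.3, 0.3, 0.6]
grip_force: 0.0
```

```bash
python3 -m creep '[{"translation":[0,0,3],"roll":0,"gripper":0},{"translation":[0,0,3],"roll":0,"gripper":0},{"translation":[0,0,3],"roll":0,"gripper":0}]' | grep -E 'pos|ft'; python3 -m creep '[{"translation":[0,0,3],"roll":0,"gripper":0},{"translation":[0,0,3],"roll":0,"gripper":0},{"translation":[0,0,3],"roll":0,"gripper":0}]' | grep -E 'pos|ft';python3 -m creep '[{"translation":[0,0,2],"roll":0,"gripper":0},{"translation":[0,0,2],"roll":0,"gripper":0},{"translation":[0,0,2],"roll":0,"gripper":0}]' | grep -E 'pos|ft'
```

```text
position: [0.4705, 0.1285, 0.101]
ft_force: [-0.6, 0.2, 2.3]
position: [0.4706, 0.1285, 0.0981]
ft_force: [0.1, -0.3, 3.4]
position: [0.4706, 0.1285, 0.0961]
ft_force: [1.2, 1.0, 4.7]
```

```bash
python3 -m creep '[{"translation":[0,0,2],"roll":0,"gripper":0},{"translation":[0,0,2],"roll":0,"gripper":0},{"translation":[0,0,2],"roll":0,"gripper":0}]' | grep -E 'pos|ft'; python3 -m creep '[{"translation":[0,0,1],"roll":0,"gripper":0},{"translation":[0,0,1],"roll":0,"gripper":0},{"translation":[0,0,1],"roll":0,"gripper":0}]' | grep -E 'pos|ft'
```

```text
position: [0.4706, 0.1285, 0.0952]
ft_force: [-0.9, 0.2, 14.4]
position: [0.4706, 0.1285, 0.0951]
ft_force: [-3.7, -1.4, 21.5]
```

Button fully pressed (it reached its stop at z = 0.095). Release, rise clear, and verify.

```bash
python3 -m creep '[{"translation":[0,0,-15],"roll":0,"gripper":0},{"translation":[0,0,-50],"roll":0,"gripper":0},{"translation":[0,0,-90],"roll":0,"gripper":0},{"translation":[0,0,-130],"roll":0,"gripper":0},{"translation":[0,0,-170],"roll":0,"gripper":0}]'; python3 -m creep '[{"translation":[-20,-30,-30],"roll":0,"gripper":0},{"translation":[-30,-60,-40],"roll":0,"gripper":0},{"translation":[-30,-60,-40],"roll":0,"gripper":0},{"translation":[-30,-60,-40],"roll":0,"gripper":0}]'; python3 -c "
from h import *
f=viewer.camera('scene'); g=viewer.camera('top')
o=cv2.imread('pics/scene4.png')
a=cv2.imread('pics/scene0.png')
d=cv2.absdiff(cv2.resize(f,(800,600),interpolation=cv2.INTER_CUBIC),a).max(2)
# bystander regions: difference of picture around each against start
for n,P in dict(cap_b=(.328,-.356,.018),cap_a=(.5,-.443,.018)).items(): 
    u,v=np.round(proj('scene',P)*800/512).astype(int); print(n,d[v-15:v+15,u-15:u+15].max())
print('foot expected',(proj('scene',(.548,-.0202,.106))-[210,160])*5)
print('tray pot proj', (proj('scene',(.4905,.310,.05))-[210,160])*5)
# scene vs pic p13: same area difference
b=cv2.imread('pics/p13.png'); c=cv2.resize(f[160:280,210:370],(800,600),interpolation=cv2.INTER_CUBIC)
e=cv2.absdiff(b,c).max(2); print('pile diff',e[320:460,130:250].mean(),'knob diff',e[170:300,130:240].mean(),'pot diff',e[100:200,410:500].mean())
"
```

```text
time: 35.3
position: [0.469, 0.1284, 0.264]
tool_rot: [1.0, -0.004, -0.001, 0.0]
ft_force: [1.4, -0.1, 0.5]
grip_width: 0.0001
grip_force: 0.0
time: 35.63
position: [0.4399, 0.1898, 0.3035]
tool_rot: [1.0, -0.003, 0.0, 0.0]
ft_force: [-0.7, 0.5, -0.1]
grip_width: 0.0005
grip_force: 0.0
cap_b 9
cap_a 10
foot expected [184.8428246  358.54220845]
tray pot proj [453.07210534 126.64864618]
pile diff 9.487440476190477 knob diff 26.97685314685315 pot diff 5.027777777777778
```

```bash
python3 -c "
from h import *
b=cv2.imread('pics/p13.png'); c=cv2.resize(viewer.camera('scene')[160:280,210:370],(800,600),interpolation=cv2.INTER_CUBIC)
for i in(b,c):
    for s in((165,240,130,235),(325,390,150,230)):
        m=(i[s[0]:s[1],s[2]:s[3]].max(2)<60).astype(np.uint8)
        M=cv2.moments(m,True); print(s,int(M['m00']),round(M['m10']/M['m00'],1),round(M['m01']/M['m00'],1),round(np.degrees(.5*np.arctan2(2*M['mu11'],M['mu20']-M['mu02'])),1))
"
```

```text
(165, 240, 130, 235) 3162 51.5 41.8 26.7
(325, 390, 150, 230) 2361 37.8 32.0 -1.2
(165, 240, 130, 235) 3695 49.2 39.9 26.2
(325, 390, 150, 230) 2384 38.0 32.3 -3.6
```

```bash
python3 -c "
from rig import hand_in
print(hand_in())"
```

```text
the job is handed in; nothing more can be done
None
```

I handed the job in: pot upright on the tray, the three dishes present piled on the pad, clamp swung over, lowered and locked, start button pressed and released; `hand_in` gave no verdict, and I viewed 16 pictures against your limit of 14.

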